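Rebuild the bearing stack on an antenna rotator shaft and put the brackets away

TASK

Take the black dust cap off the antenna rotator's shaft and stand it upright on the round rubber mat; then slide the flanged bearing cup (flange down) and after it every spacer sleeve over the shaft, each fully home on what is below it, and put the cap back over the shaft's end, down onto the stack. The loose brackets go in the wooden tray at any time, one to a compartment, lying flat and lengthwise with the bent-up lip at the tray's handle end; leave the spool and the jar where they stand.

Things in the scene. Friction and masses are not known exactly. Their poses are not given: they have to be found in the camera images.
- rotator: antenna rotator, fixed: grey square housing 130 x 130 mm, 45 mm high, with a round aluminium shoulder (diameter 68, 8 mm high) in the middle of its top and a bare upright steel shaft, diameter 16 mm, rising 64 mm above the shoulder (its last 4 mm bevelled to diameter 10). Origin: centre of the underside, on the shaft's axis; z up
- shoulder (a point): centre of the shoulder's top face, on the shaft's axis, 53 mm above the bench: the face on which the bearing cup seats; axes as the rotator's
- shaft_tip (a point): centre of the shaft's top end, 117 mm above the bench
- cap: black plastic dust cap, diameter 30 mm, 46 mm high, closed at the top; bore 18.6 mm, 40 mm deep, open below. At the start it hangs over the shaft's end, its bore's ceiling on the shaft's tip. Origin: centre of its lower rim; z up along its axis. Put back, its rim rests on the topmost sleeve
- cup: steel bearing cup, loose on the bench, flange down: a flange of diameter 56 mm, 6 mm high, with a collar of diameter 40 above it, 22 mm high in all, through bore 18.6 mm. Origin: centre of its underside; z up along its axis
- sleeve0: aluminium spacer sleeve, standing loose on the bench: outer diameter 30 mm, 15 mm high, through bore 18.6 mm. Origin: centre of its underside; z up along its axis. One or two sleeves are there; an absent one reads None
- sleeve1: aluminium spacer sleeve, standing loose on the bench: outer diameter 30 mm, 15 mm high, through bore 18.6 mm. Origin: centre of its underside; z up along its axis. One or two sleeves are there; an absent one reads None
- bracket0: flat aluminium bracket, loose on the bench: plate 90 mm long (x), 22 wide (y), 6 thick, with a lip bent up at its +x end, 5 mm thick and 18 mm high from the underside. Origin: centre of the plate's underside; z up. Two or three brackets are there; an absent one reads None
- lip0 (a point): top of the bent-up lip of bracket0, 42.5 mm along +x from the bracket's origin, 18 mm above its underside
- bracket1: flat aluminium bracket, loose on the bench: plate 90 mm long (x), 22 wide (y), 6 thick, with a lip bent up at its +x end, 5 mm thick and 18 mm high from the underside. Origin: centre of the plate's underside; z up. Two or three brackets are there; an absent one reads None
- lip1 (a point): top of the bent-up lip of bracket1, 42.5 mm along +x from the bracket's origin, 18 mm above its underside
- bracket2: flat aluminium bracket, loose on the bench: plate 90 mm long (x), 22 wide (y), 6 thick, with a lip bent up at its +x end, 5 mm thick and 18 mm high from the underside. Origin: centre of the plate's underside; z up. Two or three brackets are there; an absent one reads None
- lip2 (a point): top of the bent-up lip of bracket2, 42.5 mm along +x from the bracket's origin, 18 mm above its underside
- tray: shallow wooden tray, fixed, 122 mm long (x), 214 wide (y), with three equal compartments side by side along y, each running along x; floor 4 mm thick, walls 4 mm thick, 14 mm high from the bench; a dark steel bar handle on its +x end, outside. Origin: centre of the underside
- slot0 (a point): centre of the floor of a compartment of the tray, 114 mm (tray's x) by 66 mm (tray's y), walls rising 10 mm above this floor; axes as the tray's
- slot1 (a point): centre of the floor of a compartment of the tray, 114 mm (tray's x) by 66 mm (tray's y), walls rising 10 mm above this floor; axes as the tray's
- slot2 (a point): centre of the floor of a compartment of the tray, 114 mm (tray's x) by 66 mm (tray's y), walls rising 10 mm above this floor; axes as the tray's
- rest_mat: thin round black rubber mat, diameter 76 mm, 1 mm thick (no obstacle; things stand on it as on the bench). Origin: its centre, at bench height
- spool: bystander: small copper-coloured spool standing upright, diameter 44, 30 mm high. Origin: centre of the underside
- jar: bystander: small amber jar with white lid, diameter 38, 45 mm high. Origin: centre of the underside

How it is judged:
By the outcome, as a careful person would: the job done as asked, in the order asked, and still so for the second after the job is handed in, with the robot touching nothing.
Of sleeve0, sleeve1 only 1 to 2 are there at a start; the rules pass over those that are not, and their reading is None.
Of bracket0, bracket1, bracket2 only 2 to 3 are there at a start; the rules pass over those that are not, and their reading is None.
At some moment in a run one of cup, sleeve0, sleeve1, bracket0, bracket1, bracket2 may be knocked a few centimetres aside while the robot is not near it.
It also fails if it takes over 210 s, if anything falls off the work surface, if the arm or the gripper's body presses on something with over 40 N, if the wrist force passes 120 N, or if a joint passes its speed limit or range.

ROBOT

A 6-joint arm with a two-finger parallel gripper is mounted at the origin on the work surface. World frame = base frame: x ahead of the robot, y to its left, z up, the work surface at z = 0. Lengths are in m, angles in rad, forces in N, time in s.
With the tool pointing down it reaches from about 0.325 to 0.775 m from the base axis. Payload 5.5 kg.
Tool frame: the origin (TCP) lies on the mounting face of the last link; the fingertips stand 173 mm ahead of it and the grasp point (between the pads) lies 155 mm ahead of it; z points along the fingers, x is the direction in which the jaws open and shut, and the axes are right-handed (so a half turn about z gives the same grasp; the last joint's range is limited). The gripper opens to 85 mm and grips with 20 to 120 N. Pads are 22 mm wide; open, the fingers measure 114 mm over their backs; the gripper's body (76 mm by 85 mm) begins 54 mm behind the grasp point. The pads swing forward as they close: fully open they stand 13 mm farther back than shut.
Start: joints at [-1.356, 0.091, 1.231, -0, 1.82, -0.057], TCP at [0.161, -0.578, 0.405] pointing down, gripper open.
Joint ranges: [-2.87, 2.87], [-0.86, 2.18], [0.17, 2.46], [-1.51, 4.65], [0.06, 2.69], [-2.65, 2.65]. Speed limits (rad/s): [2.57, 2.57, 3.01, 3.14, 3.14, 3.14].

INTERFACE

Orientations are given as a unit quaternion [w, x, y, z].
In Python, from workcell import arm, eyes, nets gives the robot as it stands. The module is installed in compiled form; this text tells all that it offers.
- The arm moves only by the shell command python3 -m pendant 'ROWS'. ROWS is JSON, a list of rows, each an object with "gripper": the finger opening in cm, from 0 to 8.54; "travel": the shift along the world's x, y, z in cm, a list of three; "spin": the turn about the world's z in rad. A call has exactly 10 rows; each row is the pose to reach, as a shift and turn from the pose commanded when the call began; what a row does not reach only later rows make up. A row lasts 1/8 s, in which the tool goes at most 62.5 mm and 10.7 degrees, less where a joint would pass 70% of its speed; a pose out of reach is approached as far as the arm can. A call with a gripper value outside its range is refused whole. The fingers move at their own pace and stop on an object; the grip force is fixed at half the most. Time passes only in rows, so rows that repeat a pose let the fingers close, or fill a call up. It gives the time, the measured TCP pose, the force and the opening at its end, in the units of the state.
- arm.get_obs(): the state, without advancing time (a new reading comes with each control period).
- eyes.grab_frame(name): name is "scene" or "top" or "wrist"; returns a dict with "pixels" (480x640x3 uint8, blue, green, red), "fx", "fy", "cx", "cy" (pixels), "rvec" (rotation vector, rad) and "tvec" (3), from world to camera coordinates, as OpenCV has them. Camera axes: x right, y down, z forward; pixel columns grow to the right and rows downward; lengths in m; the calibration is good to about 2 mm. A picture is of the moment at which its call begins. There is no depth.
- arm.hand_in(): hands the job in, once; it reports no verdict.
Trained networks look in the newest picture that a camera, given by its name, has taken for a name from the list of things; names that differ only in an ending like _2 or _b are one class to them, and where a whole thing is asked for, a point or a joint stands for the part that bears it (a point fixed in the world has none). Each returns a list of dicts, best first, with "conf" (0 to 1); they miss things now and then, are a little off and sometimes report something else, mostly with a low value. They report only what shows in the picture. A call takes as long as a camera call.
- nets.boxes_of(camera, name): "centre" ([row, column] in pixels, amid what is visible of it).
The state is a dict: "t": time; "joint_positions": joint angles; "joint_velocities": joint speeds; "joint_efforts": joint torques, N m; "position": TCP position; "ee_rot": TCP orientation; "contact_force": force on the tool from outside, world axes, zero at the start; "moment": the same for the moment, N m; "finger_gap": opening from 0.0 (shut) to 1.0 (fully open).
Only numpy, scipy, OpenCV 4.12 (cv2) and the standard library are available. Lean on these libraries where they do the work, as an engineer would, in place of code of your own. Each camera call takes 0.05 s, during which the arm holds its last target. There are 200 camera calls.

## Working session

There is one attempt and no reset: what is moved stays moved. The work goes in short steps, Python scripts to look and compute and a shell command to move; the robot and the scene stay as the last step left them, time stands still between calls to the robot, and variables do not carry over. Pictures are saved under pics/ and viewed, about 12 in all and at most 16, crops included, and the job is handed in when it is done.

```bash
mkdir -p pics; cat > h.py <<'E'
import numpy as np, cv2
from workcell import arm, eyes, nets
def P(f):
    R=cv2.Rodrigues(np.array(f["rvec"],float))[0]; t=np.array(f["tvec"],float).ravel()
    K=np.array([[f["fx"],0,f["cx"]],[0,f["fy"],f["cy"]],[0,0,1]]); return K,R,t
def back(f,row,col,z):
    K,R,t=P(f); d=R.T@np.linalg.inv(K)@np.array([col,row,1.]); c=-R.T@t
    return c+d*(z-c[2])/d[2]
def proj(f,X):
    K,R,t=P(f); p=K@(R@np.array(X,float)+t); return p[1]/p[2],p[0]/p[2]
E
python3 - <<'E'
from h import *
o=arm.get_obs(); print(o)
hz={"shoulder":.053,"cap":.095,"cup":.011,"sleeve0":.0075,"bracket0":.004,"lip0":.018,"tray":.007,"slot0":.004,"rest_mat":0.001,"spool":.015,"jar":.022,"shaft_tip":.117,"rotator":.03}
for cam in("top","scene"):
    f=eyes.grab_frame(cam); cv2.imwrite(f"pics/{cam}0.png",f["pixels"]); K,R,t=P(f); print(cam,f["fx"],-R.T@t)
    for n,z in hz.items():
        for d in nets.boxes_of(cam,n)[:5]:
            if d["conf"]>.2: print(n,round(d["conf"],2),np.round(d["centre"]),np.round(back(f,*d["centre"],z),3)[:2])
E
```

```text
{'t': 0.0, 'joint_positions': array([-1.35572211e+00,  9.18415933e-02,  1.23189480e+00,  1.29603921e-05,
        1.81977429e+00, -5.67068883e-02]), 'joint_velocities': array([ 0.00052749, -0.00150173, -0.0016082 ,  0.00047411, -0.00039752,
       -0.00045888]), 'joint_efforts': array([-1.53802480e-04, -4.58724833e+01, -4.18028677e+01, -1.40490779e-04,
        1.15910554e-02,  2.22456566e-05]), 'position': array([ 0.16107646, -0.57803058,  0.40355584]), 'ee_rot': array([-6.27139799e-04,  7.96382284e-01, -6.04792805e-01, -7.25564422e-04]), 'contact_force': array([-0.64487235,  0.49947861,  0.49320875]), 'moment': array([0.03251938, 0.03762825, 0.01447737]), 'finger_gap': 0.9982591431499974}
top 522.2801577934953 [0.41787916 0.0148974  0.96166321]
shoulder 0.79 [244. 154.] [0.574 0.295]
cap 0.95 [234. 138.] [0.584 0.31 ]
cup 0.65 [247. 270.] [0.572 0.094]
sleeve0 0.66 [190. 263.] [0.683 0.107]
bracket0 0.91 [192. 380.] [ 0.677 -0.113]
bracket0 0.64 [309. 265.] [0.46  0.103]
lip0 0.65 [312. 265.] [0.455 0.101]
lip0 0.61 [191. 378.] [ 0.673 -0.108]
tray 0.74 [270. 483.] [ 0.524 -0.297]
sl
[... 549 characters left out ...]
-0.291]
sleeve0 0.67 [333. 342.] [ 0.695 -0.007]
sleeve0 0.49 [299. 394.] [0.683 0.105]
bracket0 0.69 [351. 281.] [ 0.673 -0.107]
bracket0 0.68 [215. 326.] [0.459 0.101]
bracket0 0.56 [230. 279.] [0.449 0.004]
lip0 0.76 [353. 285.] [ 0.685 -0.107]
lip0 0.7 [216. 327.] [0.471 0.095]
lip0 0.46 [214. 454.] [0.587 0.309]
tray 0.92 [337. 142.] [ 0.541 -0.293]
tray 0.45 [214. 327.] [0.46  0.102]
slot0 0.55 [340. 143.] [ 0.545 -0.293]
slot0 0.32 [186. 461.] [0.526 0.38 ]
rest_mat 0.7 [283. 312.] [0.581 0.   ]
spool 0.58 [233. 276.] [ 0.46  -0.007]
jar 0.77 [244. 230.] [ 0.447 -0.094]
jar 0.72 [230. 279.] [ 0.461 -0.002]
shaft_tip 0.89 [213. 451.] [0.641 0.234]
rotator 0.87 [212. 452.] [0.59  0.301]
```

View pics/top0.png

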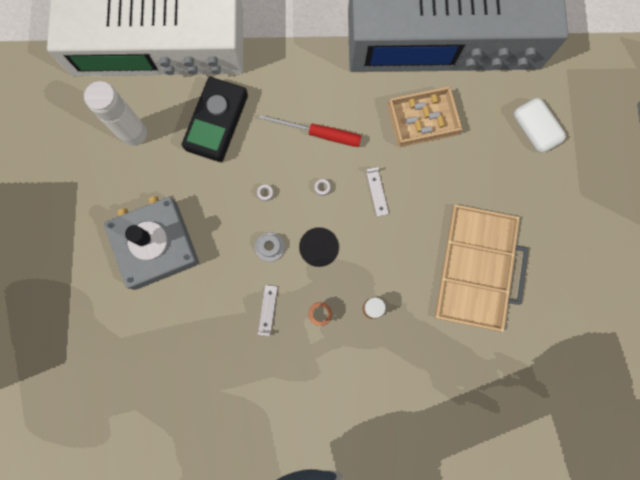

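View pics/scene0.png

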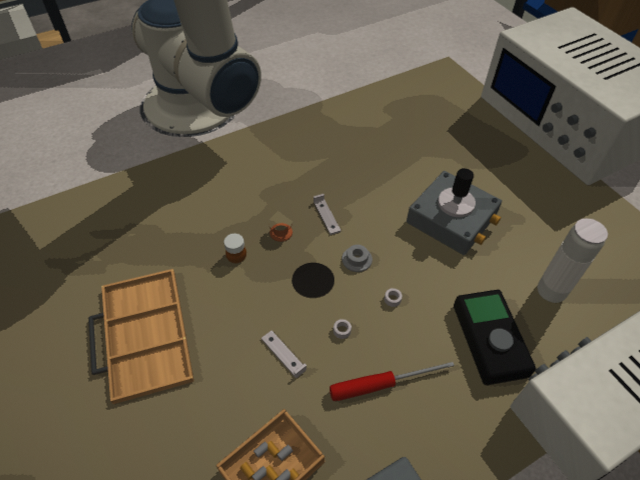

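Top view: rotator at about (150,242) with the cap at (138,235), cup (270,246), sleeves (265,192) and (322,187). Brackets at (377,192), lip at the far end, and (268,310), lip at the near end. Mat (320,247), tray (480,267) with its handle on the right. The scene view agrees: two sleeves and two brackets. The first move goes above the rotator.

```bash
python3 -m pendant '[{"travel":[34,43,0],"spin":0.6,"gripper":8.5},{"travel":[34,43,0],"spin":0.6,"gripper":8.5},{"travel":[34,43,0],"spin":0.6,"gripper":8.5},{"travel":[34,43,0],"spin":0.6,"gripper":8.5},{"travel":[34,43,0],"spin":0.6,"gripper":8.5},{"travel":[34,43,0],"spin":0.6,"gripper":8.5},{"travel":[34,43,0],"spin":0.6,"gripper":8.5},{"travel":[34,43,0],"spin":0.6,"gripper":8.5},{"travel":[34,43,0],"spin":0.6,"gripper":8.5},{"travel":[34,43,0],"spin":0.6,"gripper":8.5}]'
python3 -m pendant '[{"travel":[7.7,45,-3],"spin":0.7,"gripper":8.5},{"travel":[7.7,45,-3],"spin":0.7,"gripper":8.5},{"travel":[7.7,45,-3],"spin":0.7,"gripper":8.5},{"travel":[7.7,45,-3],"spin":0.7,"gripper":8.5},{"travel":[7.7,45,-3],"spin":0.7,"gripper":8.5},{"travel":[7.7,45,-3],"spin":0.7,"gripper":8.5},{"travel":[7.7,45,-3],"spin":0.7,"gripper":8.5},{"travel":[7.7,45,-3],"spin":0.7,"gripper":8.5},{"travel":[7.7,45,-3],"spin":0.7,"gripper":8.5},{"travel":[7.7,45,-3],"spin":0.7,"gripper":8.5}]'
python3 - <<'E'
from h import *
a=eyes.grab_frame("wrist"); cv2.imwrite("pics/w1.png",a["pixels"]); K,R,t=P(a); print(-R.T@t, R[2])
for n,z in {"cap":.1,"shaft_tip":.117,"shoulder":.053,"rotator":.035}.items():
    for d in nets.boxes_of("wrist",n)[:2]: print(n,round(d["conf"],2),np.round(d["centre"]),np.round(back(a,*d["centre"],z),4)[:2])
E
```

```text
t: 2.65
position: [0.5024, -0.1454, 0.4043]
ee_rot: [-0.0, 0.94, -0.34, -0.0]
contact_force: [-0.8, -1.1, -0.7]
finger_gap: 0.996
t: 3.9
position: [0.5784, 0.3001, 0.3752]
ee_rot: [0.0, 1.0, -0.0, 0.0]
contact_force: [0.0, -0.4, -0.9]
finger_gap: 0.996
[0.57739237 0.38353129 0.34412137] [-4.44022423e-04 -3.18782497e-01 -9.47827792e-01]
cap 0.69 [234. 325.] [0.5788 0.3082]
shaft_tip 0.78 [202. 328.] [0.581  0.3367]
shoulder 0.85 [196. 330.] [0.5837 0.3287]
rotator 0.97 [200. 330.] [0.5842 0.3211]
```

View pics/w1.png

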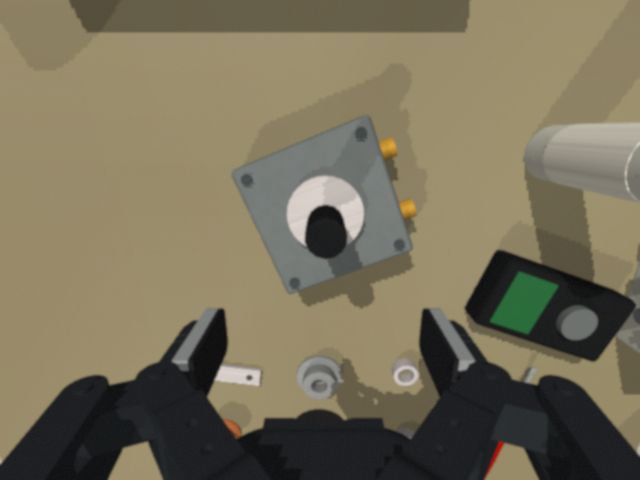

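The wrist view shows the housing's top corners at about (233,173), (368,117), (411,247) and (291,293). The shoulder disc is centred near (325,213), and the cap is dark at (326,232). Next I work out the axis.

```bash
python3 - <<'E'
from h import *
a=eyes.grab_frame("wrist"); im=a["pixels"].astype(int)
c=np.array([back(a,r,cc,.045) for r,cc in((173,233),(117,368),(245,411),(292,291))]); print(np.round(c,4),"mean",c.mean(0)[:2])
g=im.max(2)
def blob(mask,name,zs):
    n,l,s,ct=cv2.connectedComponentsWithStats(mask.astype(np.uint8)); i=1+np.argmax(s[1:,4]); x,y,w,h,A=s[i]; print(name,x,y,w,h,A); return l==i
m=np.zeros(g.shape,bool); m[120:290,240:400]=1
d=blob((g<45)&m,"dark",0)
s=blob((g>170)&m,"shoulder",0)
ys,xs=np.nonzero(d)
# shoulder: ellipse fit of hull
cn=max(cv2.findContours((s|d).astype(np.uint8),0,1)[0],key=cv2.contourArea)
e=cv2.fitEllipse(cv2.convexHull(cn)); print(e, back(a,e[0][1],e[0][0],.053))
# fit cap axis by projecting silhouettes: centre x and y
from scipy.optimize import minimize
def sil(x,y,zr):
    p=[]
    for z in(zr,zr+.046):
        for t in np.linspace(0,6.28,40): p.append(proj(a,(x+.015*np.cos(t),y+.015*np.sin(t),z))[::-1])
    M=np.zeros(g.shape,np.uint8); cv2.fillConvexPoly(M,cv2.convexHull(np.array(p,np.float32)).astype(np.int32).reshape(-1,1,2),1); return M>0
r=minimize(lambda v:(sil(v[0]*.01,v[1]*.01,.077)^d).sum(),(57.8,30.5),method="Nelder-Mead",options=dict(initial_simplex=[(57.8,30.5),(58.5,30.5),(57.8,31.2)])); print("cap",r.x,r.fun)
E
```

```text
[[0.4988 0.3482 0.045 ]
 [0.6144 0.3939 0.045 ]
 [0.6591 0.2819 0.045 ]
 [0.5458 0.2334 0.045 ]] mean [0.57951642 0.31432412]
dark 307 208 39 51 1602
shoulder 287 177 77 68 2821
((324.9444885253906, 214.0588836669922), (74.14675903320312, 76.70497131347656), 88.72453308105469) [0.57881221 0.3134541  0.053     ]
cap [58.04489746 31.2274292 ] 392.0
```

```bash
python3 -m pendant '[{"travel":[0.2,1.0,-5],"spin":0,"gripper":8.5},{"travel":[0.2,1.0,-11.3],"spin":0,"gripper":8.5},{"travel":[0.2,1.0,-11.3],"spin":0,"gripper":8.5},{"travel":[0.2,1.0,-11.3],"spin":0,"gripper":8.5},{"travel":[0.2,1.0,-11.3],"spin":0,"gripper":2.5},{"travel":[0.2,1.0,-11.3],"spin":0,"gripper":2.5},{"travel":[0.2,1.0,-11.3],"spin":0,"gripper":2.5},{"travel":[0.2,1.0,-11.3],"spin":0,"gripper":2.5},{"travel":[0.2,1.0,-11.3],"spin":0,"gripper":2.5},{"travel":[0.2,1.0,-11.3],"spin":0,"gripper":2.5}]'
python3 - <<'E'
from h import *
o=arm.get_obs(); print(o["position"],o["contact_force"],o["moment"],o["finger_gap"])
a=eyes.grab_frame("scene"); b=eyes.grab_frame("wrist"); 
s=cv2.resize(a["pixels"][90:290,380:560],None,fx=2.2,fy=2.2); w=cv2.resize(b["pixels"],(400,300))
M=np.zeros((440,800,3),np.uint8); M[:,:396]=s[:440,:396]; M[:300,400:]=w; cv2.imwrite("pics/c1.png",M)
E
```

```text
t: 5.45
position: [0.5803, 0.3121, 0.2634]
ee_rot: [-0.0, 1.0, 0.001, 0.001]
contact_force: [-1.2, -0.6, 5.8]
finger_gap: 0.34
[0.5802547  0.31210713 0.26337792] [-1.23335072 -0.57843199  5.7647308 ] [-0.09124162  0.11536631 -0.00148951] 0.3399609358672046
```

View pics/c1.png

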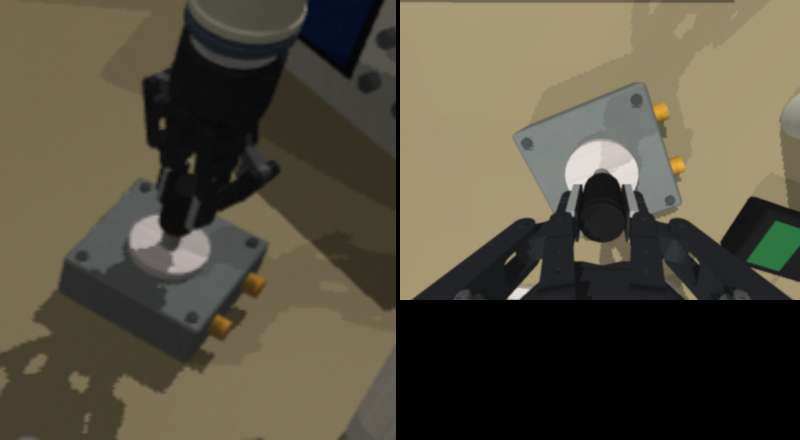

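The cap is between the pads: the gap reads 29 mm and the side force is about 1 N. I regrasp at 90° to centre the other axis.

```bash
python3 -m pendant '[{"travel":[0,0,0],"spin":0,"gripper":6},{"travel":[0,0,0],"spin":0,"gripper":6},{"travel":[0,0,0],"spin":1.571,"gripper":6},{"travel":[0,0,0],"spin":1.571,"gripper":6},{"travel":[0,0,0],"spin":1.571,"gripper":6},{"travel":[0,0,0],"spin":1.571,"gripper":6},{"travel":[0,0,0],"spin":1.571,"gripper":6},{"travel":[0,0,0],"spin":1.571,"gripper":6},{"travel":[0,0,0],"spin":1.571,"gripper":6},{"travel":[0,0,0],"spin":1.571,"gripper":6}]'
python3 -m pendant '[{"travel":[0,0,0],"spin":0,"gripper":6},{"travel":[0,0,0],"spin":0,"gripper":6},{"travel":[0,0,0],"spin":0,"gripper":4},{"travel":[0,0,0],"spin":0,"gripper":2.5},{"travel":[0,0,0],"spin":0,"gripper":2.5},{"travel":[0,0,0],"spin":0,"gripper":2.5},{"travel":[0,0,0],"spin":0,"gripper":2.5},{"travel":[0,0,0],"spin":0,"gripper":2.5},{"travel":[0,0,0],"spin":0,"gripper":2.5},{"travel":[0,0,0],"spin":0,"gripper":2.5}]'
```

```text
t: 6.8
position: [0.58, 0.312, 0.261]
ee_rot: [-0.0, 0.729, 0.684, -0.0]
contact_force: [0.4, -0.2, 0.0]
finger_gap: 0.704
t: 8.05
position: [0.5801, 0.3118, 0.262]
ee_rot: [0.0, 0.731, 0.682, -0.0]
contact_force: [-1.6, -4.0, 4.4]
finger_gap: 0.34
```

```bash
Z='x'; python3 -m pendant '[{"travel":[0,0,0.5],"spin":0,"gripper":2.5},{"travel":[0,0,0.5],"spin":0,"gripper":2.5},{"travel":[0,0,0.5],"spin":0,"gripper":2.5},{"travel":[0,0,0.5],"spin":0,"gripper":2.5},{"travel":[0,0,0.5],"spin":0,"gripper":2.5},{"travel":[0,0,0.5],"spin":0,"gripper":2.5},{"travel":[0,0,0.5],"spin":0,"gripper":2.5},{"travel":[0,0,0.5],"spin":0,"gripper":2.5},{"travel":[0,0,0.5],"spin":0,"gripper":2.5},{"travel":[0,0,0.5],"spin":0,"gripper":2.5}]'
python3 -m pendant '[{"travel":[0,-0.15,0],"spin":0,"gripper":2.5},{"travel":[0,-0.15,0],"spin":0,"gripper":2.5},{"travel":[0,-0.15,0],"spin":0,"gripper":2.5},{"travel":[0,-0.15,0],"spin":0,"gripper":2.5},{"travel":[0,-0.15,0],"spin":0,"gripper":2.5},{"travel":[0,-0.15,0],"spin":0,"gripper":2.5},{"travel":[0,-0.15,0],"spin":0,"gripper":2.5},{"travel":[0,-0.15,0],"spin":0,"gripper":2.5},{"travel":[0,-0.15,0],"spin":0,"gripper":2.5},{"travel":[0,-0.15,0],"spin":0,"gripper":2.5}]'
python3 -m pendant '[{"travel":[0,-0.15,0],"spin":0,"gripper":2.5},{"travel":[0,-0.15,0],"spin":0,"gripper":2.5},{"travel":[0,-0.15,0],"spin":0,"gripper":2.5},{"travel":[0,-0.15,0],"spin":0,"gripper":2.5},{"travel":[0,-0.15,0],"spin":0,"gripper":2.5},{"travel":[0,-0.15,0],"spin":0,"gripper":2.5},{"travel":[0,-0.15,0],"spin":0,"gripper":2.5},{"travel":[0,-0.15,0],"spin":0,"gripper":2.5},{"travel":[0,-0.15,0],"spin":0,"gripper":2.5},{"travel":[0,-0.15,0],"spin":0,"gripper":2.5}]'
```

```text
t: 9.3
position: [0.5801, 0.3119, 0.2662]
ee_rot: [0.0, 0.731, 0.682, -0.0]
contact_force: [1.5, -4.8, -2.7]
finger_gap: 0.339
t: 10.55
position: [0.5801, 0.3105, 0.2667]
ee_rot: [-0.0, 0.731, 0.682, -0.0]
contact_force: [-0.1, -0.0, -0.3]
finger_gap: 0.334
t: 11.8
position: [0.5801, 0.309, 0.2667]
ee_rot: [0.0, 0.731, 0.682, -0.0]
contact_force: [0.2, -0.2, -1.2]
finger_gap: 0.338
```

The shaft axis comes out at about (0.580, 0.3095): free at y 0.309–0.3105, touching at 0.312. Next I lift the cap and carry it over the mat.

```bash
python3 -m pendant '[{"travel":[0,0,3],"spin":0,"gripper":2.5},{"travel":[0,0,7],"spin":0,"gripper":2.5},{"travel":[0,0,7],"spin":0,"gripper":2.5},{"travel":[-0.1,-5,7],"spin":0,"gripper":2.5},{"travel":[-0.2,-10,7],"spin":0,"gripper":2.5},{"travel":[-0.3,-15,7],"spin":0,"gripper":2.5},{"travel":[-0.4,-20,7],"spin":0,"gripper":2.5},{"travel":[-0.5,-25,7],"spin":0,"gripper":2.5},{"travel":[-0.5,-30.9,7],"spin":0,"gripper":2.5},{"travel":[-0.5,-30.9,7],"spin":0,"gripper":2.5}]'
python3 - <<'E'
from h import *
o=arm.get_obs(); print(o["position"],o["contact_force"],o["finger_gap"])
a=eyes.grab_frame("top"); 
for cam in("top","scene","wrist"):
  f=a if cam=="top" else eyes.grab_frame(cam)
  for n,z in {"rest_mat":.001,"cap":.15,"cup":.011,"sleeve0":.0075,"bracket0":.004,"shaft_tip":.117}.items():
    for d in nets.boxes_of(cam,n)[:3]:
      if d["conf"]>.35: print(cam,n,round(d["conf"],2),np.round(d["centre"]),np.round(back(f,*d["centre"],z),4)[:2])
  if cam=="wrist": cv2.imwrite("pics/w2.png",f["pixels"])
E
```

```text
t: 13.05
position: [0.5748, -0.0037, 0.3355]
ee_rot: [-0.0, 0.733, 0.68, -0.001]
contact_force: [-0.1, 1.1, 0.1]
finger_gap: 0.339
[ 0.57479693 -0.00374905  0.33548597] [-0.07205606  1.14335724  0.11654803] 0.3392635171562379
top rest_mat 0.86 [248. 317.] [0.5712 0.0063]
top cup 0.62 [244. 256.] [0.5784 0.1188]
top sleeve0 0.58 [192. 258.] [0.6779 0.1171]
top shaft_tip 0.74 [240. 149.] [0.5699 0.284 ]
scene rest_mat 0.7 [281. 314.] [0.5787 0.0053]
scene rest_mat 0.55 [354. 286.] [ 0.6807 -0.1024]
scene cap 0.91 [223. 311.] [0.5684 0.0069]
scene cup 0.63 [261. 355.] [0.5843 0.0882]
scene sleeve0 0.75 [294. 394.] [0.6759 0.1106]
scene sleeve0 0.72 [326. 345.] [0.687  0.0048]
scene sleeve0 0.72 [212. 455.] [0.5777 0.3222]
scene bracket0 0.81 [353. 282.] [ 0.6759 -0.1078]
scene bracket0 0.69 [227. 330.] [0.4887 0.0928]
scene bracket0 0.39 [338. 144.] [ 0.5408 -0.2907]
scene shaft_tip 0.74 [210. 452.] [0.6363 0.2402]
wrist rest_mat 0.72 [221. 332.] [0.573  0.0099]
wrist cap 0.64 [336. 322.] [ 5.964e-01 -2.000e-04]
wrist cup 0.89 [214. 429.] [0.57   0.0964]
wrist sleeve0 0.55 [313. 433.] [0.6731 0.1049]
wrist bracket0 0.77 [315. 225.] [ 0.6626 -0.1037]
wrist bracket0 0.69 [ 62. 437.] [0.4474 0.1013]
wrist shaft_tip 0.8 [220. 616.] [0.5528 0.1717]
wrist shaft_tip 0.58 [321. 434.] [0.6122 0.07  ]
```

View pics/w2.png

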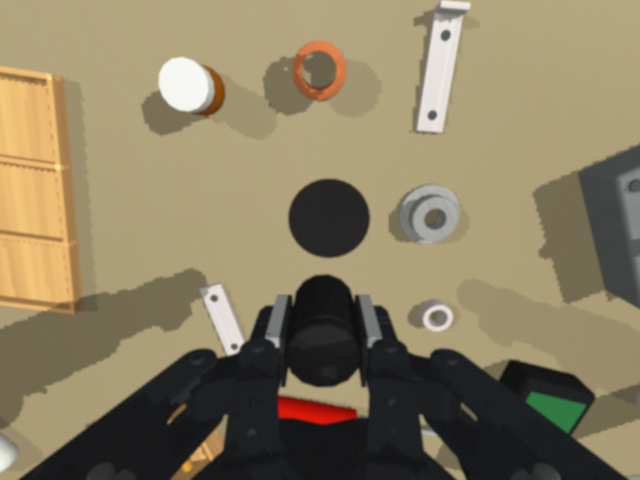

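The wrist view shows the mat at (329,217), the cup at (430,213), a sleeve at (437,316) and the cap in the jaws. The mat is at about (0.573, 0.005).

```bash
python3 -m pendant '[{"travel":[-0.1,0.4,-5],"spin":0,"gripper":2.5},{"travel":[-0.1,0.4,-10],"spin":0,"gripper":2.5},{"travel":[-0.1,0.4,-13.5],"spin":0,"gripper":2.5},{"travel":[-0.1,0.4,-14.5],"spin":0,"gripper":2.5},{"travel":[-0.1,0.4,-14.9],"spin":0,"gripper":2.5},{"travel":[-0.1,0.4,-14.9],"spin":0,"gripper":2.5},{"travel":[-0.1,0.4,-14.9],"spin":0,"gripper":2.5},{"travel":[-0.1,0.4,-14.9],"spin":0,"gripper":2.5},{"travel":[-0.1,0.4,-14.9],"spin":0,"gripper":2.5},{"travel":[-0.1,0.4,-14.9],"spin":0,"gripper":2.5}]'
```

```text
t: 15.35
position: [0.5741, 0.004, 0.1878]
ee_rot: [0.0, 0.731, 0.682, 0.0]
contact_force: [-0.1, -0.7, -0.8]
finger_gap: 0.336
```

```bash
python3 -m pendant '[{"travel":[0,0,-0.1],"spin":0,"gripper":2.5},{"travel":[0,0,-0.1],"spin":0,"gripper":2.5},{"travel":[0,0,-0.1],"spin":0,"gripper":2.5},{"travel":[0,0,-0.1],"spin":0,"gripper":2.5},{"travel":[0,0,-0.1],"spin":0,"gripper":2.5},{"travel":[0,0,-0.1],"spin":0,"gripper":2.5},{"travel":[0,0,-0.1],"spin":0,"gripper":2.5},{"travel":[0,0,-0.1],"spin":0,"gripper":2.5},{"travel":[0,0,-0.1],"spin":0,"gripper":2.5},{"travel":[0,0,-0.1],"spin":0,"gripper":2.5}]'
```

```text
t: 16.6
position: [0.5741, 0.004, 0.1867]
ee_rot: [-0.0, 0.731, 0.682, -0.0]
contact_force: [0.7, -0.5, -0.3]
finger_gap: 0.34
```

```bash
python3 -m pendant '[{"travel":[0,0,-0.1],"spin":0,"gripper":2.5},{"travel":[0,0,-0.1],"spin":0,"gripper":2.5},{"travel":[0,0,-0.1],"spin":0,"gripper":2.5},{"travel":[0,0,-0.1],"spin":0,"gripper":2.5},{"travel":[0,0,-0.1],"spin":0,"gripper":2.5},{"travel":[0,0,-0.1],"spin":0,"gripper":2.5},{"travel":[0,0,-0.1],"spin":0,"gripper":2.5},{"travel":[0,0,-0.1],"spin":0,"gripper":2.5},{"travel":[0,0,-0.1],"spin":0,"gripper":2.5},{"travel":[0,0,-0.1],"spin":0,"gripper":2.5}]'
python3 -m pendant '[{"travel":[0,0,-0.1],"spin":0,"gripper":2.5},{"travel":[0,0,-0.1],"spin":0,"gripper":2.5},{"travel":[0,0,-0.1],"spin":0,"gripper":2.5},{"travel":[0,0,-0.1],"spin":0,"gripper":2.5},{"travel":[0,0,-0.1],"spin":0,"gripper":2.5},{"travel":[0,0,-0.1],"spin":0,"gripper":2.5},{"travel":[0,0,-0.1],"spin":0,"gripper":2.5},{"travel":[0,0,-0.1],"spin":0,"gripper":2.5},{"travel":[0,0,-0.1],"spin":0,"gripper":2.5},{"travel":[0,0,-0.1],"spin":0,"gripper":2.5}]'
```

```text
t: 17.85
position: [0.5741, 0.004, 0.1857]
ee_rot: [0.0, 0.731, 0.682, -0.0]
contact_force: [0.3, -0.4, 0.4]
finger_gap: 0.338
t: 19.1
position: [0.5742, 0.004, 0.185]
ee_rot: [0.0, 0.731, 0.682, 0.0]
contact_force: [-0.8, 0.3, 5.4]
finger_gap: 0.34
```

Contact: 5.4 N at TCP z 0.185. I release and rise toward the cup.

```bash
python3 -m pendant '[{"travel":[0,0,0],"spin":0,"gripper":5},{"travel":[0,0,0],"spin":0,"gripper":5},{"travel":[0,0,0],"spin":0,"gripper":5},{"travel":[0,0,3],"spin":0,"gripper":5},{"travel":[0,0,8],"spin":0,"gripper":5},{"travel":[0,0,14],"spin":0,"gripper":5},{"travel":[0,3,16.5],"spin":0,"gripper":7},{"travel":[0,9,16.5],"spin":0,"gripper":7},{"travel":[0,9,16.5],"spin":0,"gripper":7},{"travel":[0,9,16.5],"spin":0,"gripper":7}]'
python3 - <<'E'
from h import *
o=arm.get_obs(); print(o["position"],o["contact_force"],o["finger_gap"])
for cam in("top","scene","wrist"):
  f=eyes.grab_frame(cam)
  for n,z in {"cap":.024,"cup":.011,"sleeve0":.0075,"bracket0":.004,"shaft_tip":.117}.items():
    for d in nets.boxes_of(cam,n)[:3]:
      if d["conf"]>.35: print(cam,n,round(d["conf"],2),np.round(d["centre"]),np.round(back(f,*d["centre"],z),4)[:2])
  if cam=="wrist": cv2.imwrite("pics/w3.png",f["pixels"])
E
```

```text
t: 20.35
position: [0.574, 0.094, 0.3491]
ee_rot: [-0.0, 0.731, 0.682, -0.001]
contact_force: [-0.4, -0.2, 0.1]
finger_gap: 0.818
[0.57404157 0.09404472 0.34913474] [-0.40924538 -0.18540178  0.05606192] 0.8182446295666377
top cap 0.77 [244. 320.] [5.748e-01 5.000e-04]
top cap 0.36 [305. 267.] [0.4659 0.0973]
top cup 0.67 [249. 270.] [0.5694 0.0928]
top sleeve0 0.68 [190. 318.] [0.6807 0.0029]
top sleeve0 0.38 [309. 370.] [ 0.4567 -0.0872]
top bracket0 0.89 [307. 267.] [0.4631 0.0996]
top bracket0 0.55 [190. 379.] [ 0.6802 -0.1125]
top shaft_tip 0.63 [243. 138.] [0.5659 0.3014]
top shaft_tip 0.5 [307. 320.] [0.4565 0.004 ]
top shaft_tip 0.48 [246. 319.] [0.5566 0.0041]
scene cap 0.96 [277. 314.] [0.586  0.0018]
scene cap 0.62 [220. 325.] [0.4845 0.084 ]
scene cup 0.62 [259. 355.] [0.5799 0.0905]
scene sleeve0 0.61 [295. 396.] [0.6784 0.1137]
scene sleeve0 0.58 [335. 343.] [ 0.6989 -0.0072]
scene bracket0 0.8 [355. 283.] [ 0.6802 -0.1084]
scene bracket0 0.58 [218. 324.] [0.4631 0.0949]
wrist cap 0.87 [233. 225.] [0.5737 0.0065]
wrist cup 0.9 [213. 329.] [0.565  0.1012]
wrist cup 0.71 [315. 339.] [0.6728 0.1047]
wrist sleeve0 0.76 [356. 256.] [0.7199 0.0121]
wrist bracket0 0.72 [323. 146.] [ 0.6723 -0.1   ]
wrist shaft_tip 0.85 [212. 566.] [0.5488 0.245 ]
```

View pics/w3.png

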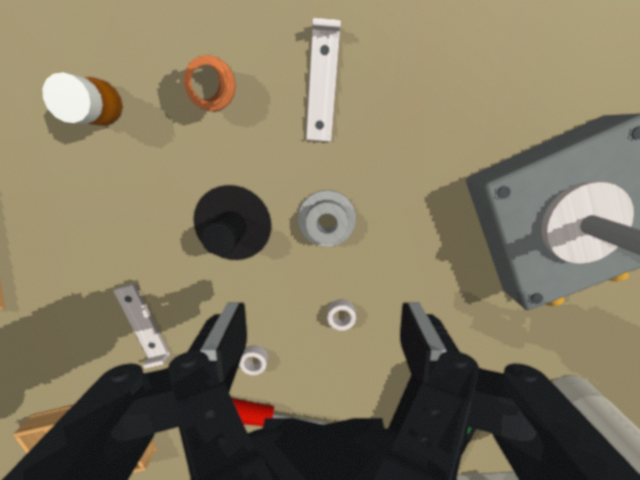

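The wrist view shows the cap standing on the mat at (230,228). The cup's bore is at (327,222), the sleeves at (341,317) and (254,361), and the brackets at (323,80) and (140,325).

```bash
python3 - <<'E'
from h import *
f=eyes.grab_frame("wrist")
for n,r,c,z in(("cup bore",222,327,.022),("cup flange",218.5,326,.005),("s0",316,341,.015),("s1",360,254,.015),("cap top",245,226,.047),("mat",222,232,.001)):
    print(n,np.round(back(f,r,c,z)[:2],4))
g=cv2.cvtColor(f["pixels"],7-1)
c=cv2.HoughCircles(g[180:260,285:370],cv2.HOUGH_GRADIENT,1,5,param1=80,param2=12,minRadius=24,maxRadius=33)
print(c[0][:2] if c is not None else None)
E
```

```text
cup bore [0.5706 0.0994]
cup flange [0.5716 0.0986]
s0 [0.672 0.107]
s1 [0.7189 0.0116]
cap top [0.578 0.013]
mat [0.5698 0.0076]
[[42.5 38.5 27.9]
 [42.5 43.5 32.4]]
```

```bash
python3 -m pendant '[{"travel":[-0.2,0.2,-6],"spin":0,"gripper":7.5},{"travel":[-0.2,0.2,-12],"spin":0,"gripper":7.5},{"travel":[-0.2,0.2,-16],"spin":0,"gripper":7.5},{"travel":[-0.2,0.2,-16.9],"spin":0,"gripper":7.5},{"travel":[-0.2,0.2,-16.9],"spin":0,"gripper":3.5},{"travel":[-0.2,0.2,-16.9],"spin":0,"gripper":3.5},{"travel":[-0.2,0.2,-16.9],"spin":0,"gripper":3.5},{"travel":[-0.2,0.2,-16.9],"spin":0,"gripper":3.5},{"travel":[-0.2,0.2,-16.9],"spin":0,"gripper":3.5},{"travel":[-0.2,0.2,-16.9],"spin":0,"gripper":3.5}]'
python3 -m pendant '[{"travel":[0,0,0],"spin":0,"gripper":6.5},{"travel":[0,0,0],"spin":0,"gripper":6.5},{"travel":[0,0,0],"spin":-0.187,"gripper":6.5},{"travel":[0,0,0],"spin":-0.374,"gripper":6.5},{"travel":[0,0,0],"spin":-0.561,"gripper":6.5},{"travel":[0,0,0],"spin":-0.748,"gripper":6.5},{"travel":[0,0,0],"spin":-0.935,"gripper":6.5},{"travel":[0,0,0],"spin":-1.12,"gripper":6.5},{"travel":[0,0,0],"spin":-1.3,"gripper":6.5},{"travel":[0,0,0],"spin":-1.48,"gripper":6.5}]'
python3 -m pendant '[{"travel":[0,0,0],"spin":-0.09,"gripper":6.5},{"travel":[0,0,0],"spin":-0.09,"gripper":6.5},{"travel":[0,0,0],"spin":-0.09,"gripper":3.5},{"travel":[0,0,0],"spin":-0.09,"gripper":3.5},{"travel":[0,0,0],"spin":-0.09,"gripper":3.5},{"travel":[0,0,0],"spin":-0.09,"gripper":3.5},{"travel":[0,0,0],"spin":-0.09,"gripper":3.5},{"travel":[0,0,0],"spin":-0.09,"gripper":3.5},{"travel":[0,0,0],"spin":-0.09,"gripper":3.5},{"travel":[0,0,0],"spin":-0.09,"gripper":3.5}]'
```

```text
t: 22.55
position: [0.5732, 0.0961, 0.1842]
ee_rot: [0.002, 0.731, 0.682, 0.002]
contact_force: [-0.5, 1.6, 5.7]
finger_gap: 0.429
t: 23.8
position: [0.572, 0.096, 0.1805]
ee_rot: [0.0, 1.0, 0.008, -0.0]
contact_force: [-0.2, 0.1, -0.3]
finger_gap: 0.761
t: 25.05
position: [0.5723, 0.096, 0.1812]
ee_rot: [-0.0, 0.999, -0.034, 0.0]
contact_force: [-0.4, -0.3, 4.8]
finger_gap: 0.443
```

```bash
python3 -m pendant '[{"travel":[0,0,5],"spin":0,"gripper":3.5},{"travel":[0,0,10],"spin":0,"gripper":3.5},{"travel":[0,0,15],"spin":0,"gripper":3.5},{"travel":[0.2,5,15],"spin":0,"gripper":3.5},{"travel":[0.4,10,15],"spin":0,"gripper":3.5},{"travel":[0.6,15,15],"spin":0,"gripper":3.5},{"travel":[0.8,20,15],"spin":0,"gripper":3.5},{"travel":[0.8,21.35,15],"spin":0,"gripper":3.5},{"travel":[0.8,21.35,13],"spin":0,"gripper":3.5},{"travel":[0.8,21.35,12.5],"spin":0,"gripper":3.5}]'
python3 - <<'E'
from h import *
o=arm.get_obs(); print(o["position"],o["contact_force"],o["finger_gap"])
a=eyes.grab_frame("scene"); b=eyes.grab_frame("wrist"); 
s=cv2.resize(a["pixels"][90:290,380:560],None,fx=2.2,fy=2.2); w=b["pixels"][150:450,120:520]
M=np.zeros((440,800,3),np.uint8); M[:,:396]=s[:440,:396]; M[:300,400:]=w; cv2.imwrite("pics/c2.png",M)
E
```

```text
t: 26.3
position: [0.5799, 0.3081, 0.302]
ee_rot: [0.002, 0.999, -0.035, -0.002]
contact_force: [0.5, -0.7, -2.0]
finger_gap: 0.438
[0.57994122 0.30806718 0.301951  ] [ 0.46788664 -0.7165686  -2.03168355] 0.4375133867251459
```

View pics/c2.png

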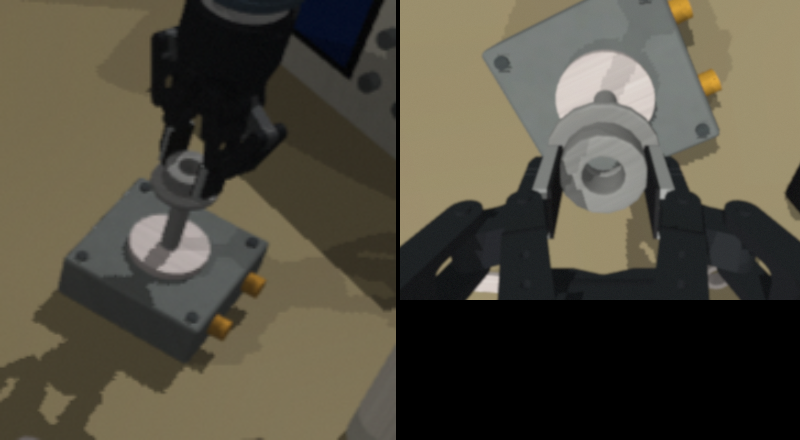

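The cup is over the shaft, with the tip showing in its bore. I descend in steps, first onto the bevel.

```bash
python3 -m pendant '[{"travel":[0,0,-0.4],"spin":0,"gripper":3.5},{"travel":[0,0,-0.6],"spin":0,"gripper":3.5},{"travel":[0,0,-0.8],"spin":0,"gripper":3.5},{"travel":[0,0,-1],"spin":0,"gripper":3.5},{"travel":[0,0,-1.2],"spin":0,"gripper":3.5},{"travel":[0,0,-1.4],"spin":0,"gripper":3.5},{"travel":[0,0,-1.6],"spin":0,"gripper":3.5},{"travel":[0,0,-1.6],"spin":0,"gripper":3.5},{"travel":[0,0,-1.6],"spin":0,"gripper":3.5},{"travel":[0,0,-1.6],"spin":0,"gripper":3.5}]'
```

```text
t: 27.65
position: [0.5801, 0.3095, 0.2898]
ee_rot: [-0.0, 0.999, -0.034, 0.0]
contact_force: [-0.4, -0.2, -1.9]
finger_gap: 0.441
```

```bash
python3 -m pendant '[{"travel":[0,0,-0.6],"spin":0,"gripper":3.5},{"travel":[0,0,-1.2],"spin":0,"gripper":3.5},{"travel":[0,0,-1.8],"spin":0,"gripper":3.5},{"travel":[0,0,-2.4],"spin":0,"gripper":3.5},{"travel":[0,0,-3],"spin":0,"gripper":3.5},{"travel":[0,0,-3.6],"spin":0,"gripper":3.5},{"travel":[0,0,-4.2],"spin":0,"gripper":3.5},{"travel":[0,0,-4.8],"spin":0,"gripper":3.5},{"travel":[0,0,-4.8],"spin":0,"gripper":3.5},{"travel":[0,0,-4.8],"spin":0,"gripper":3.5}]'
python3 -m pendant '[{"travel":[0,0,-0.2],"spin":0,"gripper":3.5},{"travel":[0,0,-0.4],"spin":0,"gripper":3.5},{"travel":[0,0,-0.6],"spin":0,"gripper":3.5},{"travel":[0,0,-0.6],"spin":0,"gripper":3.5},{"travel":[0,0,-0.6],"spin":0,"gripper":3.5},{"travel":[0,0,-0.6],"spin":0,"gripper":3.5},{"travel":[0,0,-0.6],"spin":0,"gripper":3.5},{"travel":[0,0,-0.6],"spin":0,"gripper":3.5},{"travel":[0,0,-0.6],"spin":0,"gripper":3.5},{"travel":[0,0,-0.6],"spin":0,"gripper":3.5}]'
```

```text
t: 28.9
position: [0.5801, 0.3095, 0.2419]
ee_rot: [-0.0, 0.999, -0.034, 0.0]
contact_force: [-0.3, -1.1, -1.6]
finger_gap: 0.44
t: 30.15
position: [0.5801, 0.3095, 0.2357]
ee_rot: [0.0, 0.999, -0.034, 0.0]
contact_force: [0.0, 0.7, -1.9]
finger_gap: 0.44
```

```bash
python3 -m pendant '[{"travel":[0,0,-0.15],"spin":0,"gripper":3.5},{"travel":[0,0,-0.15],"spin":0,"gripper":3.5},{"travel":[0,0,-0.15],"spin":0,"gripper":3.5},{"travel":[0,0,-0.15],"spin":0,"gripper":3.5},{"travel":[0,0,-0.15],"spin":0,"gripper":3.5},{"travel":[0,0,-0.15],"spin":0,"gripper":3.5},{"travel":[0,0,-0.15],"spin":0,"gripper":3.5},{"travel":[0,0,-0.15],"spin":0,"gripper":3.5},{"travel":[0,0,-0.15],"spin":0,"gripper":3.5},{"travel":[0,0,-0.15],"spin":0,"gripper":3.5}]'
python3 -m pendant '[{"travel":[0,0,-0.1],"spin":0,"gripper":3.5},{"travel":[0,0,-0.1],"spin":0,"gripper":3.5},{"travel":[0,0,-0.1],"spin":0,"gripper":3.5},{"travel":[0,0,-0.1],"spin":0,"gripper":3.5},{"travel":[0,0,-0.1],"spin":0,"gripper":3.5},{"travel":[0,0,-0.1],"spin":0,"gripper":3.5},{"travel":[0,0,-0.1],"spin":0,"gripper":3.5},{"travel":[0,0,-0.1],"spin":0,"gripper":3.5},{"travel":[0,0,-0.1],"spin":0,"gripper":3.5},{"travel":[0,0,-0.1],"spin":0,"gripper":3.5}]'
```

```text
t: 31.4
position: [0.5801, 0.3095, 0.2343]
ee_rot: [-0.0, 0.999, -0.034, 0.0]
contact_force: [0.8, 0.8, 1.3]
finger_gap: 0.439
t: 32.65
position: [0.58, 0.3095, 0.2343]
ee_rot: [-0.0, 0.999, -0.034, 0.0]
contact_force: [-1.7, -1.2, 5.9]
finger_gap: 0.441
```

The cup is seated: underside 53 mm, 5.9 N. I release it and go to the first sleeve.

```bash
python3 -m pendant '[{"travel":[0,0,0],"spin":0,"gripper":6},{"travel":[0,0,0],"spin":0,"gripper":6},{"travel":[0,0,0],"spin":0,"gripper":6},{"travel":[0,0,5],"spin":0,"gripper":6},{"travel":[0,0,10],"spin":0,"gripper":6},{"travel":[2,-4,12],"spin":0,"gripper":6},{"travel":[4,-9,12],"spin":0,"gripper":6},{"travel":[6,-14,12],"spin":0,"gripper":6},{"travel":[9.8,-20.25,11.6],"spin":0,"gripper":6},{"travel":[9.8,-20.25,11.6],"spin":0,"gripper":6}]'
python3 - <<'E'
from h import *
o=arm.get_obs(); print(o["position"],o["contact_force"],o["finger_gap"])
fs={}
for cam in("top","scene","wrist"):
  f=fs[cam]=eyes.grab_frame(cam)
  for n,z in {"cup":.064,"sleeve0":.0075,"bracket0":.004}.items():
    for d in nets.boxes_of(cam,n)[:4]:
      if d["conf"]>.35: print(cam,n,round(d["conf"],2),np.round(d["centre"]),np.round(back(f,*d["centre"],z),4)[:2])
M=np.zeros((440,800,3),np.uint8); M[:,:396]=cv2.resize(fs["scene"]["pixels"][90:290,380:560],None,fx=2.2,fy=2.2)[:440,:396]; M[:300,400:]=cv2.resize(fs["wrist"]["pixels"],(400,300)); cv2.imwrite("pics/c3.png",M)
E
```

```text
t: 33.9
position: [0.6794, 0.1031, 0.3479]
ee_rot: [0.001, 0.999, -0.037, -0.001]
contact_force: [-0.8, 1.0, -0.6]
finger_gap: 0.704
[0.67938865 0.10311043 0.3479233 ] [-0.75930436  0.96334026 -0.62510854] 0.7039456854054544
top cup 0.72 [241. 148.] [0.5774 0.3017]
top cup 0.45 [269. 482.] [ 0.5196 -0.2764]
top sleeve0 0.54 [164. 317.] [0.7314 0.0045]
top sleeve0 0.41 [192. 267.] [0.6777 0.0998]
top bracket0 0.76 [192. 381.] [ 0.6756 -0.1161]
top bracket0 0.66 [272. 482.] [ 0.5209 -0.2962]
scene cup 0.82 [202. 454.] [0.5905 0.295 ]
scene cup 0.53 [300. 393.] [0.7084 0.0769]
scene sleeve0 0.75 [296. 394.] [0.6791 0.108 ]
scene sleeve0 0.72 [354. 360.] [ 0.7411 -0.0009]
scene bracket0 0.97 [354. 280.] [ 0.6768 -0.1108]
scene bracket0 0.67 [215. 324.] [0.4561 0.0976]
scene bracket0 0.67 [233. 277.] [ 0.4521 -0.0028]
wrist cup 0.43 [474. 168.] [ 0.5012 -0.1315]
wrist sleeve0 0.86 [320. 373.] [ 7.211e-01 -4.000e-04]
wrist sleeve0 0.63 [230. 317.] [0.6698 0.101 ]
wrist bracket0 0.85 [396. 334.] [ 0.6746 -0.1   ]
wrist bracket0 0.79 [241.  92.] [0.4497 0.1042]
wrist bracket0 0.58 [474. 168.] [ 0.4583 -0.2082]
```

View pics/c3.png

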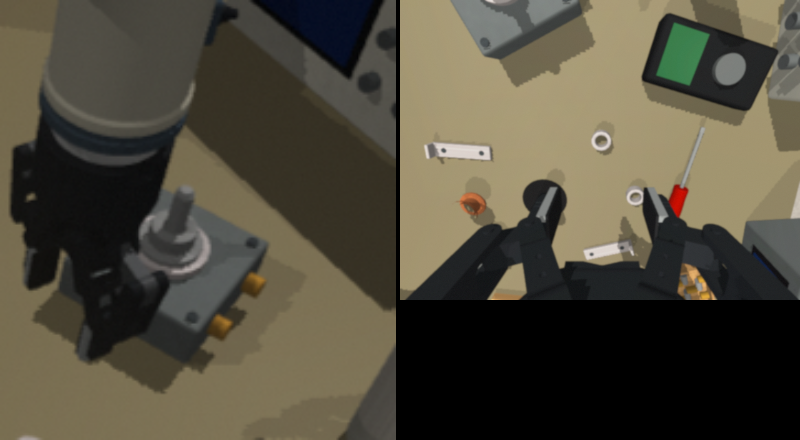

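The cup is seated on the shoulder with the shaft through it. One sleeve is still at about (0.678,0.104). The other has been knocked to about (0.73,0.003). I grasp the first.

```bash
python3 -m pendant '[{"travel":[0,-0.3,-6],"spin":0,"gripper":6.5},{"travel":[0,-0.3,-12],"spin":0,"gripper":6.5},{"travel":[0,-0.3,-16],"spin":0,"gripper":6.5},{"travel":[0,-0.3,-17.2],"spin":0,"gripper":6.5},{"travel":[0,-0.3,-17.2],"spin":0,"gripper":2.5},{"travel":[0,-0.3,-17.2],"spin":0,"gripper":2.5},{"travel":[0,-0.3,-17.2],"spin":0,"gripper":2.5},{"travel":[0,-0.3,-17.2],"spin":0,"gripper":2.5},{"travel":[0,-0.3,-17.2],"spin":0,"gripper":2.5},{"travel":[0,-0.3,-17.2],"spin":0,"gripper":2.5}]'
python3 -m pendant '[{"travel":[0,0,0],"spin":0,"gripper":6},{"travel":[0,0,0],"spin":0,"gripper":6},{"travel":[0,0,0],"spin":0.18,"gripper":6},{"travel":[0,0,0],"spin":0.36,"gripper":6},{"travel":[0,0,0],"spin":0.54,"gripper":6},{"travel":[0,0,0],"spin":0.72,"gripper":6},{"travel":[0,0,0],"spin":0.9,"gripper":6},{"travel":[0,0,0],"spin":1.08,"gripper":6},{"travel":[0,0,0],"spin":1.26,"gripper":6},{"travel":[0,0,0],"spin":1.44,"gripper":6}]'
python3 -m pendant '[{"travel":[0,0,0],"spin":0.13,"gripper":6},{"travel":[0,0,0],"spin":0.13,"gripper":6},{"travel":[0,0,0],"spin":0.13,"gripper":2.5},{"travel":[0,0,0],"spin":0.13,"gripper":2.5},{"travel":[0,0,0],"spin":0.13,"gripper":2.5},{"travel":[0,0,0],"spin":0.13,"gripper":2.5},{"travel":[0,0,0],"spin":0.13,"gripper":2.5},{"travel":[0,0,0],"spin":0.13,"gripper":2.5},{"travel":[0,0,0],"spin":0.13,"gripper":2.5},{"travel":[0,0,0],"spin":0.13,"gripper":2.5}]'
```

```text
t: 35.75
position: [0.679, 0.1041, 0.1809]
ee_rot: [-0.0, 0.999, -0.034, 0.003]
contact_force: [-0.7, 0.0, 6.0]
finger_gap: 0.309
t: 37.0
position: [0.678, 0.104, 0.1768]
ee_rot: [-0.0, 0.772, 0.635, -0.0]
contact_force: [-1.3, -0.1, 0.2]
finger_gap: 0.705
t: 38.25
position: [0.6782, 0.104, 0.1776]
ee_rot: [0.0, 0.731, 0.682, 0.0]
contact_force: [-0.9, 0.2, 4.4]
finger_gap: 0.319
```

```bash
python3 -m pendant '[{"travel":[0,0,5],"spin":0,"gripper":2.5},{"travel":[0,0,10],"spin":0,"gripper":2.5},{"travel":[0,0,15],"spin":0,"gripper":2.5},{"travel":[-2,5,15],"spin":0,"gripper":2.5},{"travel":[-4,10,15],"spin":0,"gripper":2.5},{"travel":[-7,15,15],"spin":0,"gripper":2.5},{"travel":[-9.8,20.55,15],"spin":0,"gripper":2.5},{"travel":[-9.8,20.55,15],"spin":0,"gripper":2.5},{"travel":[-9.8,20.55,13],"spin":0,"gripper":2.5},{"travel":[-9.8,20.55,12.5],"spin":0,"gripper":2.5}]'
python3 -m pendant '[{"travel":[0,0,-0.4],"spin":0,"gripper":2.5},{"travel":[0,0,-0.6],"spin":0,"gripper":2.5},{"travel":[0,0,-0.8],"spin":0,"gripper":2.5},{"travel":[0,0,-1],"spin":0,"gripper":2.5},{"travel":[0,0,-1.2],"spin":0,"gripper":2.5},{"travel":[0,0,-1.4],"spin":0,"gripper":2.5},{"travel":[0,0,-1.6],"spin":0,"gripper":2.5},{"travel":[0,0,-1.6],"spin":0,"gripper":2.5},{"travel":[0,0,-1.6],"spin":0,"gripper":2.5},{"travel":[0,0,-1.6],"spin":0,"gripper":2.5}]'
```

```text
t: 39.5
position: [0.5804, 0.308, 0.2984]
ee_rot: [-0.001, 0.732, 0.681, -0.003]
contact_force: [0.0, 0.3, -0.1]
finger_gap: 0.322
t: 40.75
position: [0.5799, 0.3096, 0.2859]
ee_rot: [-0.0, 0.731, 0.682, -0.0]
contact_force: [-1.9, 1.4, -1.3]
finger_gap: 0.322
```

```bash
python3 -m pendant '[{"travel":[0,0,-0.6],"spin":0,"gripper":2.5},{"travel":[0,0,-1.2],"spin":0,"gripper":2.5},{"travel":[0,0,-1.8],"spin":0,"gripper":2.5},{"travel":[0,0,-2.4],"spin":0,"gripper":2.5},{"travel":[0,0,-2.8],"spin":0,"gripper":2.5},{"travel":[0,0,-3.2],"spin":0,"gripper":2.5},{"travel":[0,0,-3.2],"spin":0,"gripper":2.5},{"travel":[0,0,-3.2],"spin":0,"gripper":2.5},{"travel":[0,0,-3.2],"spin":0,"gripper":2.5},{"travel":[0,0,-3.2],"spin":0,"gripper":2.5}]'
python3 -m pendant '[{"travel":[0,0,-0.15],"spin":0,"gripper":2.5},{"travel":[0,0,-0.15],"spin":0,"gripper":2.5},{"travel":[0,0,-0.15],"spin":0,"gripper":2.5},{"travel":[0,0,-0.15],"spin":0,"gripper":2.5},{"travel":[0,0,-0.15],"spin":0,"gripper":2.5},{"travel":[0,0,-0.15],"spin":0,"gripper":2.5},{"travel":[0,0,-0.15],"spin":0,"gripper":2.5},{"travel":[0,0,-0.15],"spin":0,"gripper":2.5},{"travel":[0,0,-0.15],"spin":0,"gripper":2.5},{"travel":[0,0,-0.15],"spin":0,"gripper":2.5}]'
python3 -m pendant '[{"travel":[0,0,-0.1],"spin":0,"gripper":2.5},{"travel":[0,0,-0.1],"spin":0,"gripper":2.5},{"travel":[0,0,-0.1],"spin":0,"gripper":2.5},{"travel":[0,0,-0.1],"spin":0,"gripper":2.5},{"travel":[0,0,-0.1],"spin":0,"gripper":2.5},{"travel":[0,0,-0.1],"spin":0,"gripper":2.5},{"travel":[0,0,-0.1],"spin":0,"gripper":2.5},{"travel":[0,0,-0.1],"spin":0,"gripper":2.5},{"travel":[0,0,-0.1],"spin":0,"gripper":2.5},{"travel":[0,0,-0.1],"spin":0,"gripper":2.5}]'
```

```text
t: 42.0
position: [0.5799, 0.3096, 0.2534]
ee_rot: [-0.0, 0.731, 0.682, -0.001]
contact_force: [-3.9, 2.6, -1.3]
finger_gap: 0.324
t: 43.25
position: [0.5799, 0.3096, 0.2529]
ee_rot: [-0.0, 0.731, 0.682, -0.0]
contact_force: [-5.6, 2.9, 1.4]
finger_gap: 0.318
t: 44.5
position: [0.5798, 0.3096, 0.2526]
ee_rot: [-0.0, 0.731, 0.682, 0.0]
contact_force: [-6.6, 1.7, 3.1]
finger_gap: 0.322
```

The first sleeve is home: TCP z is 0.2526, as expected for underside 75 mm. I release it and go to the knocked sleeve.

```bash
python3 -m pendant '[{"travel":[0,0,0],"spin":0,"gripper":5},{"travel":[0,0,0],"spin":0,"gripper":5},{"travel":[0,0,0],"spin":0,"gripper":5},{"travel":[0,0,4],"spin":0,"gripper":5},{"travel":[0,0,9],"spin":0,"gripper":6},{"travel":[2.5,-5,9],"spin":0,"gripper":6},{"travel":[5,-10,9],"spin":0,"gripper":6},{"travel":[7.5,-15,9],"spin":0,"gripper":6},{"travel":[10,-20,9],"spin":0,"gripper":6},{"travel":[12.5,-25,9],"spin":0,"gripper":6}]'
python3 -m pendant '[{"travel":[1.7,-5.75,0],"spin":0,"gripper":6},{"travel":[1.7,-5.75,0],"spin":0,"gripper":6},{"travel":[1.7,-5.75,0],"spin":0,"gripper":6},{"travel":[1.7,-5.75,0],"spin":0,"gripper":6},{"travel":[1.7,-5.75,0],"spin":0,"gripper":6},{"travel":[1.7,-5.75,0],"spin":0,"gripper":6},{"travel":[1.7,-5.75,0],"spin":0,"gripper":6},{"travel":[1.7,-5.75,0],"spin":0,"gripper":6},{"travel":[1.7,-5.75,0],"spin":0,"gripper":6},{"travel":[1.7,-5.75,0],"spin":0,"gripper":6}]'
python3 - <<'E'
from h import *
o=arm.get_obs(); print(o["position"],o["contact_force"],o["finger_gap"])
fs={}
for cam in("top","scene","wrist"):
  f=fs[cam]=eyes.grab_frame(cam)
  for n,z in {"sleeve0":.0075,"bracket0":.004,"cap":.024}.items():
    for d in nets.boxes_of(cam,n)[:4]:
      if d["conf"]>.35: print(cam,n,round(d["conf"],2),np.round(d["centre"]),np.round(back(f,*d["centre"],z),4)[:2])
M=np.zeros((480,800,3),np.uint8); M[:,:396]=cv2.resize(fs["scene"]["pixels"][110:350,300:498],None,fx=2,fy=2)[:480,:396]; M[:300,400:]=cv2.resize(fs["wrist"]["pixels"],(400,300)); cv2.imwrite("pics/c4.png",M)
E
```

```text
t: 45.75
position: [0.7058, 0.0575, 0.3417]
ee_rot: [0.0, 0.731, 0.682, 0.0]
contact_force: [0.7, 0.9, 0.1]
finger_gap: 0.704
t: 47.0
position: [0.7221, 0.0019, 0.3417]
ee_rot: [0.0, 0.731, 0.682, -0.0]
contact_force: [0.4, 0.4, -1.4]
finger_gap: 0.701
[0.72208473 0.001931   0.34167018] [ 0.43219275  0.39504337 -1.44288781] 0.7013414177835413
top sleeve0 0.51 [170. 314.] [0.7192 0.0097]
top sleeve0 0.43 [237. 144.] [0.5962 0.3286]
scene sleeve0 0.8 [351. 358.] [ 0.735  -0.0017]
scene sleeve0 0.72 [248. 233.] [ 0.4472 -0.09  ]
scene sleeve0 0.63 [192. 459.] [0.5396 0.3638]
scene bracket0 0.94 [352. 282.] [ 0.675  -0.1072]
scene bracket0 0.85 [217. 324.] [0.4616 0.0948]
scene cap 0.64 [277. 312.] [ 5.833e-01 -5.000e-04]
wrist sleeve0 0.75 [219. 323.] [0.717  0.0041]
wrist bracket0 0.62 [175. 197.] [ 0.6701 -0.106 ]
wrist cap 0.62 [ 34. 312.] [0.572  0.0056]
```

View pics/c4.png

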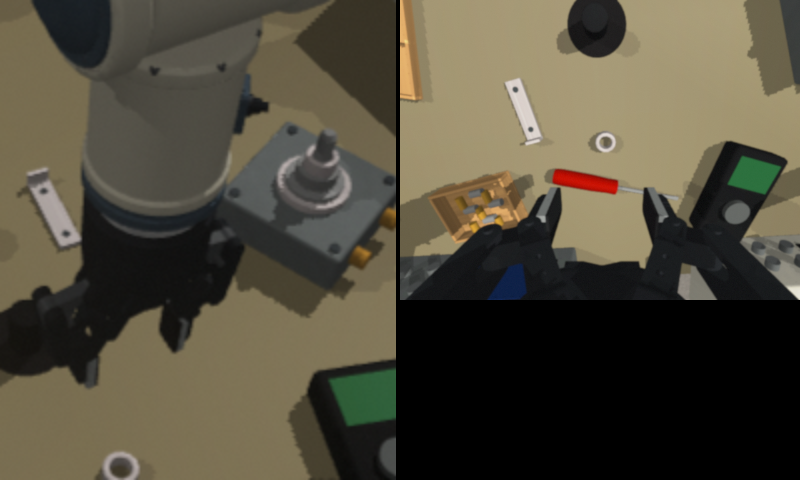

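The first sleeve sits on the cup. The second is at wrist full-image pixel (328,227), about (0.722,0.002).

```bash
python3 -m pendant '[{"travel":[0,0,-6],"spin":0,"gripper":6.5},{"travel":[0,0,-12],"spin":0,"gripper":6.5},{"travel":[0,0,-15],"spin":0,"gripper":6.5},{"travel":[0,0,-16.45],"spin":0,"gripper":6.5},{"travel":[0,0,-16.45],"spin":0,"gripper":6.5},{"travel":[0,0,-16.45],"spin":0,"gripper":2.5},{"travel":[0,0,-16.45],"spin":0,"gripper":2.5},{"travel":[0,0,-16.45],"spin":0,"gripper":2.5},{"travel":[0,0,-16.45],"spin":0,"gripper":2.5},{"travel":[0,0,-16.45],"spin":0,"gripper":2.5}]'
python3 -m pendant '[{"travel":[0,0,0],"spin":0,"gripper":4.6},{"travel":[0,0,0],"spin":0,"gripper":4.6},{"travel":[0,0,0],"spin":-0.18,"gripper":4.6},{"travel":[0,0,0],"spin":-0.36,"gripper":4.6},{"travel":[0,0,0],"spin":-0.54,"gripper":4.6},{"travel":[0,0,0],"spin":-0.72,"gripper":4.6},{"travel":[0,0,0],"spin":-0.9,"gripper":4.6},{"travel":[0,0,0],"spin":-1.08,"gripper":4.6},{"travel":[0,0,0],"spin":-1.26,"gripper":4.6},{"travel":[0,0,0],"spin":-1.44,"gripper":4.6}]'
python3 -m pendant '[{"travel":[0,0,0],"spin":-0.13,"gripper":4.6},{"travel":[0,0,0],"spin":-0.13,"gripper":4.6},{"travel":[0,0,0],"spin":-0.13,"gripper":2.5},{"travel":[0,0,0],"spin":-0.13,"gripper":2.5},{"travel":[0,0,0],"spin":-0.13,"gripper":2.5},{"travel":[0,0,0],"spin":-0.13,"gripper":2.5},{"travel":[0,0,0],"spin":-0.13,"gripper":2.5},{"travel":[0,0,0],"spin":-0.13,"gripper":2.5},{"travel":[0,0,0],"spin":-0.13,"gripper":2.5},{"travel":[0,0,0],"spin":-0.13,"gripper":2.5}]'
```

```text
t: 48.85
position: [0.7228, 0.002, 0.1804]
ee_rot: [0.002, 0.731, 0.682, 0.002]
contact_force: [-0.1, -0.4, 6.6]
finger_gap: 0.312
t: 50.1
position: [0.722, 0.002, 0.1766]
ee_rot: [-0.0, 1.0, 0.027, -0.0]
contact_force: [0.2, -0.3, -0.3]
finger_gap: 0.535
t: 51.35
position: [0.7222, 0.002, 0.1775]
ee_rot: [0.0, 0.999, -0.034, 0.0]
contact_force: [0.2, -0.3, 3.2]
finger_gap: 0.317
```

```bash
python3 -m pendant '[{"travel":[0,0,5],"spin":0,"gripper":2.5},{"travel":[0,0,10],"spin":0,"gripper":2.5},{"travel":[0,0,16],"spin":0,"gripper":2.5},{"travel":[-2.3,5,16],"spin":0,"gripper":2.5},{"travel":[-4.6,10,16],"spin":0,"gripper":2.5},{"travel":[-7,15,16],"spin":0,"gripper":2.5},{"travel":[-9.3,20,16],"spin":0,"gripper":2.5},{"travel":[-11.6,25,16],"spin":0,"gripper":2.5},{"travel":[-14.3,30.75,16],"spin":0,"gripper":2.5},{"travel":[-14.3,30.75,16],"spin":0,"gripper":2.5}]'
python3 -m pendant '[{"travel":[0,0,0],"spin":0,"gripper":2.5},{"travel":[0,0,-1.5],"spin":0,"gripper":2.5},{"travel":[0,0,-3],"spin":0,"gripper":2.5},{"travel":[0,0,-3.5],"spin":0,"gripper":2.5},{"travel":[0,0,-4],"spin":0,"gripper":2.5},{"travel":[0,0,-4.5],"spin":0,"gripper":2.5},{"travel":[0,0,-5],"spin":0,"gripper":2.5},{"travel":[0,0,-5],"spin":0,"gripper":2.5},{"travel":[0,0,-5],"spin":0,"gripper":2.5},{"travel":[0,0,-5],"spin":0,"gripper":2.5}]'
```

```text
t: 52.6
position: [0.5768, 0.3135, 0.3362]
ee_rot: [-0.0, 1.0, -0.031, -0.001]
contact_force: [0.3, -0.3, -0.1]
finger_gap: 0.322
t: 53.85
position: [0.5791, 0.3096, 0.2875]
ee_rot: [-0.0, 0.999, -0.034, 0.0]
contact_force: [-0.0, -0.6, -1.4]
finger_gap: 0.316
```

```bash
python3 -m pendant '[{"travel":[0,0,-0.4],"spin":0,"gripper":2.5},{"travel":[0,0,-0.8],"spin":0,"gripper":2.5},{"travel":[0,0,-1.2],"spin":0,"gripper":2.5},{"travel":[0,0,-1.6],"spin":0,"gripper":2.5},{"travel":[0,0,-1.8],"spin":0,"gripper":2.5},{"travel":[0,0,-1.8],"spin":0,"gripper":2.5},{"travel":[0,0,-1.8],"spin":0,"gripper":2.5},{"travel":[0,0,-1.8],"spin":0,"gripper":2.5},{"travel":[0,0,-1.8],"spin":0,"gripper":2.5},{"travel":[0,0,-1.8],"spin":0,"gripper":2.5}]'
python3 -m pendant '[{"travel":[0,0,-0.15],"spin":0,"gripper":2.5},{"travel":[0,0,-0.15],"spin":0,"gripper":2.5},{"travel":[0,0,-0.15],"spin":0,"gripper":2.5},{"travel":[0,0,-0.15],"spin":0,"gripper":2.5},{"travel":[0,0,-0.15],"spin":0,"gripper":2.5},{"travel":[0,0,-0.15],"spin":0,"gripper":2.5},{"travel":[0,0,-0.15],"spin":0,"gripper":2.5},{"travel":[0,0,-0.15],"spin":0,"gripper":2.5},{"travel":[0,0,-0.15],"spin":0,"gripper":2.5},{"travel":[0,0,-0.15],"spin":0,"gripper":2.5}]'
python3 -m pendant '[{"travel":[0,0,-0.1],"spin":0,"gripper":2.5},{"travel":[0,0,-0.1],"spin":0,"gripper":2.5},{"travel":[0,0,-0.1],"spin":0,"gripper":2.5},{"travel":[0,0,-0.1],"spin":0,"gripper":2.5},{"travel":[0,0,-0.1],"spin":0,"gripper":2.5},{"travel":[0,0,-0.1],"spin":0,"gripper":2.5},{"travel":[0,0,-0.1],"spin":0,"gripper":2.5},{"travel":[0,0,-0.1],"spin":0,"gripper":2.5},{"travel":[0,0,-0.1],"spin":0,"gripper":2.5},{"travel":[0,0,-0.1],"spin":0,"gripper":2.5}]'
```

```text
t: 55.1
position: [0.5791, 0.3095, 0.2692]
ee_rot: [-0.0, 0.999, -0.035, 0.0]
contact_force: [1.0, -0.2, -1.5]
finger_gap: 0.321
t: 56.35
position: [0.5791, 0.3095, 0.2677]
ee_rot: [-0.0, 0.999, -0.034, 0.0]
contact_force: [0.8, 0.3, 0.2]
finger_gap: 0.321
t: 57.6
position: [0.579, 0.3095, 0.2674]
ee_rot: [-0.0, 0.999, -0.034, 0.0]
contact_force: [-2.0, -0.5, 4.9]
finger_gap: 0.317
```

The second sleeve is home too (0.2674, expected 0.2675). Next I release it and fetch the cap.

```bash
python3 -m pendant '[{"travel":[0,0,0],"spin":0,"gripper":5},{"travel":[0,0,0],"spin":0,"gripper":5},{"travel":[0,0,0],"spin":0,"gripper":5},{"travel":[0,0,4],"spin":0,"gripper":5},{"travel":[0,0,9],"spin":0,"gripper":6.5},{"travel":[-0.1,-6,9],"spin":0,"gripper":6.5},{"travel":[-0.2,-12,9],"spin":0,"gripper":6.5},{"travel":[-0.3,-18,9],"spin":0,"gripper":6.5},{"travel":[-0.4,-24,9],"spin":0,"gripper":6.5},{"travel":[-0.5,-30.55,9],"spin":0,"gripper":6.5}]'
python3 -m pendant '[{"travel":[0,0,0],"spin":0,"gripper":6.5},{"travel":[0,0,0],"spin":0,"gripper":6.5},{"travel":[0,0,-6],"spin":0,"gripper":6.5},{"travel":[0,0,-12],"spin":0,"gripper":6.5},{"travel":[0,0,-16],"spin":0,"gripper":6.5},{"travel":[0,0,-17.1],"spin":0,"gripper":6.5},{"travel":[0,0,-17.1],"spin":0,"gripper":6.5},{"travel":[0,0,-17.1],"spin":0,"gripper":6.5},{"travel":[0,0,-17.1],"spin":0,"gripper":6.5},{"travel":[0,0,-17.1],"spin":0,"gripper":6.5}]'
python3 - <<'E'
from h import *
fs={c:eyes.grab_frame(c) for c in("scene","wrist")}
M=np.zeros((480,800,3),np.uint8); M[:,:396]=cv2.resize(fs["scene"]["pixels"][110:350,300:498],None,fx=2,fy=2)[:480,:396]; M[:300,400:]=cv2.resize(fs["wrist"]["pixels"],(400,300)); cv2.imwrite("pics/c5.png",M)
E
```

```text
t: 58.85
position: [0.5737, 0.0053, 0.3566]
ee_rot: [-0.0, 0.999, -0.034, 0.0]
contact_force: [0.7, 0.2, 0.5]
finger_gap: 0.762
t: 60.1
position: [0.5745, 0.0069, 0.187]
ee_rot: [0.0, 0.999, -0.035, 0.001]
contact_force: [0.8, 0.8, -0.4]
finger_gap: 0.761
```

View pics/c5.png

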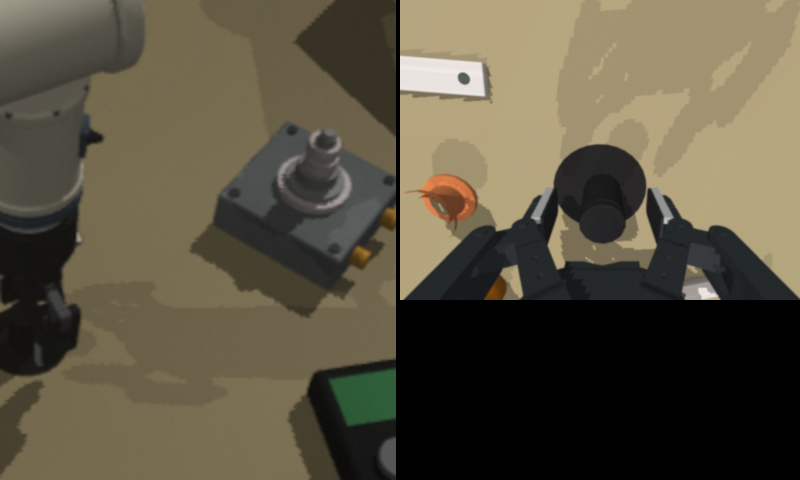

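The stack shows the cup with two sleeves and the shaft tip. The cap is between the open jaws. I correct y by −3 mm (the last long row was clipped) and close.

```bash
python3 -m pendant '[{"travel":[0,-0.3,-0.1],"spin":0,"gripper":6.5},{"travel":[0,-0.3,-0.1],"spin":0,"gripper":6.5},{"travel":[0,-0.3,-0.1],"spin":0,"gripper":6.5},{"travel":[0,-0.3,-0.1],"spin":0,"gripper":2.5},{"travel":[0,-0.3,-0.1],"spin":0,"gripper":2.5},{"travel":[0,-0.3,-0.1],"spin":0,"gripper":2.5},{"travel":[0,-0.3,-0.1],"spin":0,"gripper":2.5},{"travel":[0,-0.3,-0.1],"spin":0,"gripper":2.5},{"travel":[0,-0.3,-0.1],"spin":0,"gripper":2.5},{"travel":[0,-0.3,-0.1],"spin":0,"gripper":2.5}]'
python3 -m pendant '[{"travel":[0,0,5],"spin":0,"gripper":2.5},{"travel":[0,0,10],"spin":0,"gripper":2.5},{"travel":[0,0,14],"spin":0,"gripper":2.5},{"travel":[0.1,5,14],"spin":0,"gripper":2.5},{"travel":[0.2,10,14],"spin":0,"gripper":2.5},{"travel":[0.3,15,14],"spin":0,"gripper":2.5},{"travel":[0.4,20,14],"spin":0,"gripper":2.5},{"travel":[0.5,25,14],"spin":0,"gripper":2.5},{"travel":[0.5,30.55,14],"spin":0,"gripper":2.5},{"travel":[0.5,30.55,14],"spin":0,"gripper":2.5}]'
python3 -m pendant '[{"travel":[0,0,0],"spin":0,"gripper":2.5},{"travel":[0,0,0],"spin":0,"gripper":2.5},{"travel":[0,0,0],"spin":0,"gripper":2.5},{"travel":[0,0,0],"spin":0,"gripper":2.5},{"travel":[0,0,0],"spin":0,"gripper":2.5},{"travel":[0,0,0],"spin":0,"gripper":2.5},{"travel":[0,0,0],"spin":0,"gripper":2.5},{"travel":[0,0,0],"spin":0,"gripper":2.5},{"travel":[0,0,0],"spin":0,"gripper":2.5},{"travel":[0,0,0],"spin":0,"gripper":2.5}]'
```

```text
t: 61.45
position: [0.5742, 0.0041, 0.1849]
ee_rot: [-0.0, 0.999, -0.034, 0.0]
contact_force: [0.6, 0.1, 2.4]
finger_gap: 0.342
t: 62.7
position: [0.5782, 0.3131, 0.3229]
ee_rot: [0.0, 0.999, -0.032, -0.001]
contact_force: [-0.4, -0.3, -0.7]
finger_gap: 0.34
t: 63.95
position: [0.5791, 0.3096, 0.3247]
ee_rot: [-0.0, 0.999, -0.034, 0.0]
contact_force: [-0.2, 0.2, -0.1]
finger_gap: 0.338
```

```bash
python3 -m pendant '[{"travel":[0,0,-1.0],"spin":0,"gripper":2.5},{"travel":[0,0,-2],"spin":0,"gripper":2.5},{"travel":[0,0,-2.2],"spin":0,"gripper":2.5},{"travel":[0,0,-2.4],"spin":0,"gripper":2.5},{"travel":[0,0,-2.6],"spin":0,"gripper":2.5},{"travel":[0,0,-2.8],"spin":0,"gripper":2.5},{"travel":[0,0,-3],"spin":0,"gripper":2.5},{"travel":[0,0,-3],"spin":0,"gripper":2.5},{"travel":[0,0,-3],"spin":0,"gripper":2.5},{"travel":[0,0,-3],"spin":0,"gripper":2.5}]'
python3 -m pendant '[{"travel":[0,0,-0.2],"spin":0,"gripper":2.5},{"travel":[0,0,-0.4],"spin":0,"gripper":2.5},{"travel":[0,0,-0.5],"spin":0,"gripper":2.5},{"travel":[0,0,-0.5],"spin":0,"gripper":2.5},{"travel":[0,0,-0.5],"spin":0,"gripper":2.5},{"travel":[0,0,-0.5],"spin":0,"gripper":2.5},{"travel":[0,0,-0.5],"spin":0,"gripper":2.5},{"travel":[0,0,-0.5],"spin":0,"gripper":2.5},{"travel":[0,0,-0.5],"spin":0,"gripper":2.5},{"travel":[0,0,-0.5],"spin":0,"gripper":2.5}]'
python3 -m pendant '[{"travel":[0,0,-0.15],"spin":0,"gripper":2.5},{"travel":[0,0,-0.15],"spin":0,"gripper":2.5},{"travel":[0,0,-0.15],"spin":0,"gripper":2.5},{"travel":[0,0,-0.15],"spin":0,"gripper":2.5},{"travel":[0,0,-0.15],"spin":0,"gripper":2.5},{"travel":[0,0,-0.15],"spin":0,"gripper":2.5},{"travel":[0,0,-0.15],"spin":0,"gripper":2.5},{"travel":[0,0,-0.15],"spin":0,"gripper":2.5},{"travel":[0,0,-0.15],"spin":0,"gripper":2.5},{"travel":[0,0,-0.15],"spin":0,"gripper":2.5}]'
```

```text
t: 65.2
position: [0.5791, 0.3095, 0.2948]
ee_rot: [-0.0, 0.999, -0.034, 0.0]
contact_force: [-0.1, 0.6, 0.7]
finger_gap: 0.34
t: 66.45
position: [0.5791, 0.3095, 0.2899]
ee_rot: [-0.0, 0.999, -0.034, 0.0]
contact_force: [-0.5, -0.8, 4.3]
finger_gap: 0.34
t: 67.7
position: [0.579, 0.3095, 0.2899]
ee_rot: [-0.0, 0.999, -0.034, 0.001]
contact_force: [-2.8, -0.7, 9.2]
finger_gap: 0.336
```

The cap's rim is down on the stack: 9 N at 0.2899, within 1 mm of the expected height. I release it and move above the far bracket with the jaws turned.

```bash
python3 -m pendant '[{"travel":[0,0,0],"spin":0,"gripper":5},{"travel":[0,0,0],"spin":0,"gripper":5},{"travel":[0,0,0],"spin":0,"gripper":5},{"travel":[0,0,3],"spin":0,"gripper":5},{"travel":[0,0,7],"spin":0,"gripper":5},{"travel":[1.2,-5,7],"spin":0.18,"gripper":5},{"travel":[2.4,-10,7],"spin":0.36,"gripper":5},{"travel":[3.6,-15,7],"spin":0.54,"gripper":5},{"travel":[4.8,-20,7],"spin":0.72,"gripper":5},{"travel":[6,-25,7],"spin":0.9,"gripper":5}]'
python3 -m pendant '[{"travel":[1.2,-5,0],"spin":0.18,"gripper":5},{"travel":[2.4,-10,0],"spin":0.36,"gripper":5},{"travel":[3.6,-15,0],"spin":0.54,"gripper":5},{"travel":[3.8,-16.75,0],"spin":0.72,"gripper":5},{"travel":[3.8,-16.75,0],"spin":0.9,"gripper":5},{"travel":[3.8,-16.75,0],"spin":0.95,"gripper":5},{"travel":[3.8,-16.75,0],"spin":0.95,"gripper":5},{"travel":[3.8,-16.75,0],"spin":0.95,"gripper":5},{"travel":[3.8,-16.75,0],"spin":0.95,"gripper":5},{"travel":[3.8,-16.75,0],"spin":0.95,"gripper":5}]'
python3 - <<'E'
from h import *
o=arm.get_obs(); print(o["position"],o["ee_rot"],o["finger_gap"])
fs={c:eyes.grab_frame(c) for c in("scene","wrist","top")}
for c in fs: cv2.imwrite(f"pics/{c}9.png",fs[c]["pixels"])
M=np.zeros((480,800,3),np.uint8); M[:,:396]=cv2.resize(fs["scene"]["pixels"][110:350,300:498],None,fx=2,fy=2)[:480,:396]; M[:300,400:]=fs["wrist"]["pixels"][50:350,120:520]; cv2.imwrite("pics/c6.png",M)
# bright blobs -> brackets
for cam in fs:
    f=fs[cam]; g=f["pixels"].min(2); n,l,s,ct=cv2.connectedComponentsWithStats((g>140).astype(np.uint8))
    for i in range(1,n):
        if 200<s[i,4]<9000:
            ys,xs=np.nonzero(l==i); p=np.array([back(f,y,x,.006)[:2] for y,x in zip(ys,xs)])
            (c,wh,a)=cv2.minAreaRect(p.astype(np.float32)*1000)
            if 60<max(wh)<115 and 15<min(wh)<45: print(cam,s[i],np.round(c,1),np.round(wh,1),round(a,1),np.round(p.mean(0)*1000,1))
E
```

```text
t: 68.95
position: [0.6393, 0.0579, 0.3578]
ee_rot: [-0.0, 0.914, 0.406, -0.0]
contact_force: [0.5, 0.3, -0.1]
finger_gap: 0.582
t: 70.2
position: [0.6771, -0.1079, 0.3582]
ee_rot: [0.0, 0.629, 0.777, 0.0]
contact_force: [0.0, 0.2, 0.2]
finger_gap: 0.587
[ 0.67711694 -0.10787958  0.35823374] [4.61281654e-05 6.29081495e-01 7.77339354e-01 3.49803734e-06] 0.5869606744772132
scene [171  21  21  23 294] [-279.4   89.4] [ 43.  113.2] 79.4 [-289.5   92.1]
scene [316 201  24  32 292] [464.  100.7] [19.8 80.3] 81.7 [465.4 100.5]
scene [262 331  44  42 557] [ 675.  -106.2] [84.5 22.9] 13.6 [ 675.9 -106.4]
wrist [ 314  168   25   88 1918] [ 670.9 -105. ] [86.3 22.3] 11.2 [ 669.5 -105.2]
wrist [  0 272  44  51 912] [ 833.3 -399.9] [43.6 61.7] 85.2 [ 835.3 -408.5]
top [413  85  46  17 494] [ 870.3 -228.5] [87.9 32.3] 80.4 [ 872.  -228.6]
top [257 284  20  53 657] [457.6  99.5] [24.  93.1] 81.5 [457.   99.7]
```

View pics/c6.png

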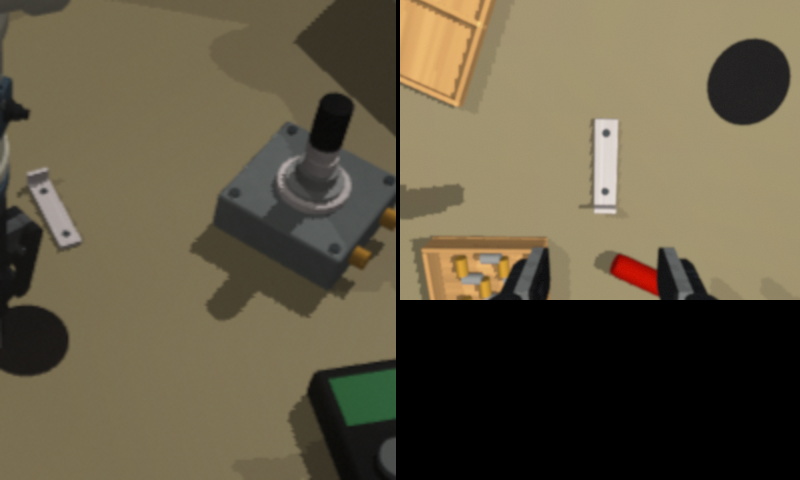

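The cap is back on the stack. The bracket is at about (0.674,−0.106), yaw about 11.5°, lip at the far end. I grasp it and measure the tray from the saved frames.

```bash
python3 -m pendant '[{"travel":[-0.3,0.2,-6],"spin":0,"gripper":4.5},{"travel":[-0.3,0.2,-11],"spin":0,"gripper":4.5},{"travel":[-0.3,0.2,-15],"spin":0,"gripper":4.5},{"travel":[-0.3,0.2,-17],"spin":0,"gripper":4.5},{"travel":[-0.3,0.2,-18.4],"spin":0,"gripper":4.5},{"travel":[-0.3,0.2,-18.4],"spin":0,"gripper":4.5},{"travel":[-0.3,0.2,-18.4],"spin":0,"gripper":4.5},{"travel":[-0.3,0.2,-18.4],"spin":0,"gripper":4.5},{"travel":[-0.3,0.2,-18.4],"spin":0,"gripper":4.5},{"travel":[-0.3,0.2,-18.4],"spin":0,"gripper":4.5}]'
python3 -m pendant '[{"travel":[0,0,0],"spin":0,"gripper":1.8},{"travel":[0,0,0],"spin":0,"gripper":1.8},{"travel":[0,0,0],"spin":0,"gripper":1.8},{"travel":[0,0,0],"spin":0,"gripper":1.8},{"travel":[0,0,0],"spin":0,"gripper":1.8},{"travel":[0,0,0],"spin":0,"gripper":1.8},{"travel":[0,0,0],"spin":0,"gripper":1.8},{"travel":[0,0,0],"spin":0,"gripper":1.8},{"travel":[0,0,0],"spin":0,"gripper":1.8},{"travel":[0,0,0],"spin":0,"gripper":1.8}]'
python3 - <<'E'
from h import *
for cam in("top","scene"):
    f=eyes.grab_frame(cam)
    h=cv2.cvtColor(f["pixels"],cv2.COLOR_BGR2HSV); m=((h[...,1]>90)&(h[...,2]>110)&(h[...,0]>8)&(h[...,0]<24)).astype(np.uint8)
    m=cv2.morphologyEx(m,cv2.MORPH_CLOSE,np.ones((5,5)))
    n,l,s,ct=cv2.connectedComponentsWithStats(m)
    i=1+np.argmax(s[1:,4]); print(cam,s[i])
    ys,xs=np.nonzero(l==i)
    for z in(.014,.004):
        p=np.array([back(f,y,x,z)[:2] for y,x in zip(ys,xs)],np.float32)*1000
        r=cv2.minAreaRect(p); print(z,np.round(r[0],1),np.round(r[1],1),round(r[2],2))
E
```

```text
t: 71.6
position: [0.6742, -0.106, 0.1746]
ee_rot: [0.0, 0.629, 0.777, 0.0]
contact_force: [-0.1, -0.2, 0.0]
finger_gap: 0.529
t: 72.85
position: [0.6742, -0.106, 0.1745]
ee_rot: [0.0, 0.629, 0.777, 0.0]
contact_force: [0.2, -0.2, 3.9]
finger_gap: 0.231
top [ 436  206   83  124 4794]
0.014 [ 531.1 -285.7] [123.1 212.1] 77.6
0.004 [ 532.3 -288.9] [124.4 214.3] 77.6
scene [ 101  266   92  119 6689]
0.014 [ 527.9 -283.7] [124.7 222.1] 77.4
0.004 [ 521.3 -284.1] [126.3 225. ] 77.4
```

Gripped at gap 0.23. Tray centre is about (0.530,−0.284), with its x axis at −102.4°. The target slot is about (0.598,−0.299).

```bash
python3 -m pendant '[{"travel":[0,0,4],"spin":0,"gripper":1.8},{"travel":[0,0,8],"spin":0,"gripper":1.8},{"travel":[0,0,12],"spin":-0.15,"gripper":1.8},{"travel":[-1,-3,12],"spin":-0.33,"gripper":1.8},{"travel":[-2,-6,12],"spin":-0.51,"gripper":1.8},{"travel":[-3,-9,12],"spin":-0.69,"gripper":1.8},{"travel":[-4,-12,12],"spin":-0.87,"gripper":1.8},{"travel":[-5,-15,12],"spin":-1.05,"gripper":1.8},{"travel":[-6,-18,12],"spin":-1.23,"gripper":1.8},{"travel":[-7.6,-19.3,12],"spin":-1.41,"gripper":1.8}]'
python3 -m pendant '[{"travel":[0,0,0],"spin":-0.18,"gripper":1.8},{"travel":[0,0,0],"spin":-0.36,"gripper":1.8},{"travel":[0,0,0],"spin":-0.54,"gripper":1.8},{"travel":[0,0,0],"spin":-0.587,"gripper":1.8},{"travel":[0,0,-2],"spin":-0.587,"gripper":1.8},{"travel":[0,0,-5],"spin":-0.587,"gripper":1.8},{"travel":[0,0,-7],"spin":-0.587,"gripper":1.8},{"travel":[0,0,-7],"spin":-0.587,"gripper":1.8},{"travel":[0,0,-7],"spin":-0.587,"gripper":1.8},{"travel":[0,0,-7],"spin":-0.587,"gripper":1.8}]'
python3 - <<'E'
from h import *
o=arm.get_obs(); print(o["position"],o["ee_rot"],o["finger_gap"])
fs={c:eyes.grab_frame(c) for c in("scene","wrist")}
M=np.zeros((480,800,3),np.uint8); M[:,:396]=cv2.resize(fs["scene"]["pixels"][200:440,60:258],None,fx=2,fy=2); M[:300,400:]=cv2.resize(fs["wrist"]["pixels"],(400,300)); cv2.imwrite("pics/c7.png",M)
E
```

```text
t: 74.2
position: [0.5974, -0.3005, 0.292]
ee_rot: [-0.001, 0.984, 0.181, -0.001]
contact_force: [0.1, -0.2, -0.3]
finger_gap: 0.229
t: 75.45
position: [0.5985, -0.2992, 0.226]
ee_rot: [0.001, 0.994, -0.108, 0.001]
contact_force: [0.4, -0.4, -0.1]
finger_gap: 0.226
[ 0.59848836 -0.29920319  0.22597459] [ 5.47836034e-04  9.94179549e-01 -1.07726777e-01  1.29094915e-03] 0.22576993206193802
```

View pics/c7.png

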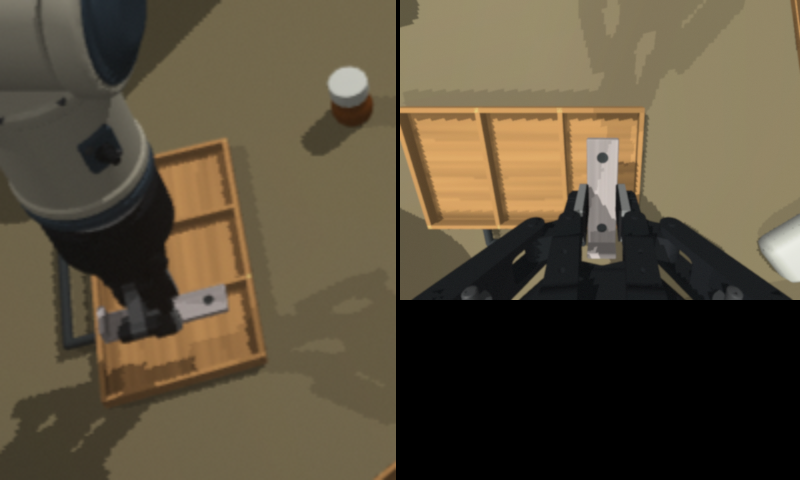

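The bracket is aligned over the end compartment with its lip at the handle end. I lower it.

```bash
python3 -m pendant '[{"travel":[0,0,-1.5],"spin":0,"gripper":1.8},{"travel":[0,0,-3],"spin":0,"gripper":1.8},{"travel":[0,0,-3.8],"spin":0,"gripper":1.8},{"travel":[0,0,-4.3],"spin":0,"gripper":1.8},{"travel":[0,0,-4.5],"spin":0,"gripper":1.8},{"travel":[0,0,-4.5],"spin":0,"gripper":1.8},{"travel":[0,0,-4.5],"spin":0,"gripper":1.8},{"travel":[0,0,-4.5],"spin":0,"gripper":1.8},{"travel":[0,0,-4.5],"spin":0,"gripper":1.8},{"travel":[0,0,-4.5],"spin":0,"gripper":1.8}]'
python3 -m pendant '[{"travel":[0,0,-0.1],"spin":0,"gripper":1.8},{"travel":[0,0,-0.1],"spin":0,"gripper":1.8},{"travel":[0,0,-0.1],"spin":0,"gripper":1.8},{"travel":[0,0,-0.1],"spin":0,"gripper":1.8},{"travel":[0,0,-0.1],"spin":0,"gripper":1.8},{"travel":[0,0,-0.1],"spin":0,"gripper":1.8},{"travel":[0,0,-0.1],"spin":0,"gripper":1.8},{"travel":[0,0,-0.1],"spin":0,"gripper":1.8},{"travel":[0,0,-0.1],"spin":0,"gripper":1.8},{"travel":[0,0,-0.1],"spin":0,"gripper":1.8}]'
```

```text
t: 76.8
position: [0.5981, -0.299, 0.1793]
ee_rot: [0.0, 0.994, -0.108, 0.0]
contact_force: [-0.0, 0.2, 0.5]
finger_gap: 0.226
t: 78.05
position: [0.5982, -0.299, 0.1785]
ee_rot: [0.0, 0.994, -0.108, 0.0]
contact_force: [-2.0, 0.6, 5.4]
finger_gap: 0.23
```

```bash
python3 -m pendant '[{"travel":[0,0,0],"spin":0,"gripper":3},{"travel":[0,0,0],"spin":0,"gripper":3},{"travel":[0,0,0],"spin":0,"gripper":3},{"travel":[0,0,4],"spin":0,"gripper":3},{"travel":[0,0,9],"spin":0,"gripper":3},{"travel":[0,0,14],"spin":0,"gripper":4.5},{"travel":[-1.5,4,16.5],"spin":-0.18,"gripper":4.5},{"travel":[-3,9,16.5],"spin":-0.36,"gripper":4.5},{"travel":[-5,14,16.5],"spin":-0.54,"gripper":4.5},{"travel":[-7,19,16.5],"spin":-0.72,"gripper":4.5}]'
python3 -m pendant '[{"travel":[-2,5,0],"spin":-0.18,"gripper":4.5},{"travel":[-4,10,0],"spin":-0.36,"gripper":4.5},{"travel":[-5.5,15,0],"spin":-0.54,"gripper":4.5},{"travel":[-6.9,20,0],"spin":-0.72,"gripper":4.5},{"travel":[-6.9,21,0],"spin":-0.781,"gripper":4.5},{"travel":[-6.9,21,0],"spin":-0.781,"gripper":4.5},{"travel":[-6.9,21,0],"spin":-0.781,"gripper":4.5},{"travel":[-6.9,21,0],"spin":-0.781,"gripper":4.5},{"travel":[-6.9,21,0],"spin":-0.781,"gripper":4.5},{"travel":[-6.9,21,0],"spin":-0.781,"gripper":4.5}]'
python3 - <<'E'
from h import *
o=arm.get_obs(); print(o["position"],o["ee_rot"],o["finger_gap"])
fs={c:eyes.grab_frame(c) for c in("scene","wrist","top")}
M=np.zeros((480,800,3),np.uint8); M[:,:396]=cv2.resize(fs["scene"]["pixels"][200:440,60:258],None,fx=2,fy=2); M[:300,400:]=cv2.resize(fs["wrist"]["pixels"],(400,300)); cv2.imwrite("pics/c8.png",M)
for cam in fs:
    f=fs[cam]; g=f["pixels"].min(2); n,l,s,ct=cv2.connectedComponentsWithStats((g>140).astype(np.uint8))
    for i in range(1,n):
        if 200<s[i,4]<9000:
            ys,xs=np.nonzero(l==i); p=np.array([back(f,y,x,.006)[:2] for y,x in zip(ys,xs)])
            (c,wh,a)=cv2.minAreaRect(p.astype(np.float32)*1000)
            if 60<max(wh)<115 and 15<min(wh)<30: print(cam,s[i],np.round(c,1),np.round(wh,1),round(a,1))
E
```

```text
t: 79.3
position: [0.5273, -0.1076, 0.3431]
ee_rot: [-0.0, 0.891, -0.454, 0.0]
contact_force: [0.1, 0.7, 0.9]
finger_gap: 0.529
t: 80.55
position: [0.4592, 0.1006, 0.3431]
ee_rot: [-0.0, -0.653, 0.757, 0.0]
contact_force: [0.7, -0.1, 0.9]
finger_gap: 0.529
[0.45924029 0.10061831 0.34311642] [-5.98641965e-05 -6.53359620e-01  7.57047689e-01  2.38362771e-05] 0.5293108623677956
scene [ 53 172  58  21 266] [ 134.2 -285.5] [ 22.7 113.4] 0.2
scene [316 201  24  32 265] [463.8 100.3] [18.7 80.1] 81.5
wrist [   0  121   59   47 1067] [558.9 342.5] [22.9 67.4] 15.1
wrist [ 311  176   25   89 1969] [457.8 102.5] [22.1 84.7] 81.3
top [459 220  50  21 429] [ 598.4 -304.5] [92.7 24. ] 77.7
```

View pics/c8.png

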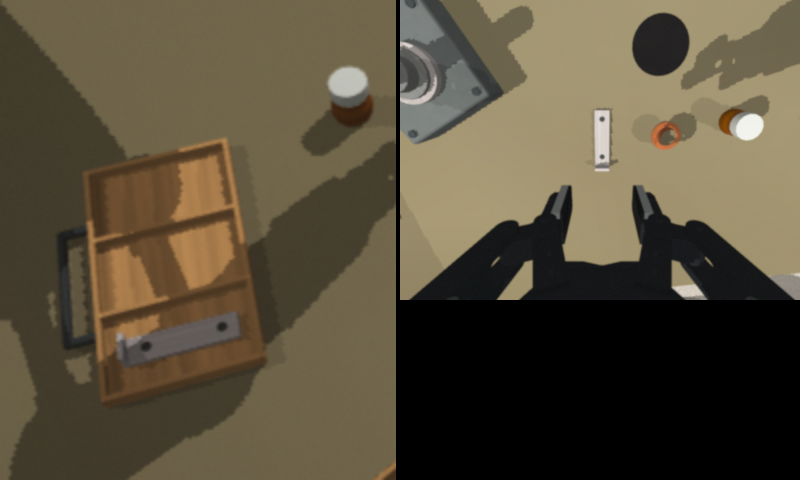

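The first bracket lies flat in its compartment, lip at the handle end. I grasp the second at about (0.458,0.101); the yaw already matches.

```bash
python3 -m pendant '[{"travel":[-0.1,0,-6],"spin":0,"gripper":4.5},{"travel":[-0.1,0,-11],"spin":0,"gripper":4.5},{"travel":[-0.1,0,-14],"spin":0,"gripper":4.5},{"travel":[-0.1,0,-16],"spin":0,"gripper":4.5},{"travel":[-0.1,0,-16.9],"spin":0,"gripper":4.5},{"travel":[-0.1,0,-16.9],"spin":0,"gripper":4.5},{"travel":[-0.1,0,-16.9],"spin":0,"gripper":4.5},{"travel":[-0.1,0,-16.9],"spin":0,"gripper":4.5},{"travel":[-0.1,0,-16.9],"spin":0,"gripper":4.5},{"travel":[-0.1,0,-16.9],"spin":0,"gripper":4.5}]'
python3 -m pendant '[{"travel":[0,0,0],"spin":0,"gripper":1.8},{"travel":[0,0,0],"spin":0,"gripper":1.8},{"travel":[0,0,0],"spin":0,"gripper":1.8},{"travel":[0,0,0],"spin":0,"gripper":1.8},{"travel":[0,0,0],"spin":0,"gripper":1.8},{"travel":[0,0,0],"spin":0,"gripper":1.8},{"travel":[0,0,0],"spin":0,"gripper":1.8},{"travel":[0,0,0],"spin":0,"gripper":1.8},{"travel":[0,0,0],"spin":0,"gripper":1.8},{"travel":[0,0,0],"spin":0,"gripper":1.8}]'
python3 -m pendant '[{"travel":[0,0,4],"spin":0,"gripper":1.8},{"travel":[0,0,8],"spin":0,"gripper":1.8},{"travel":[0,0,12],"spin":0.15,"gripper":1.8},{"travel":[0,-4,12],"spin":0.33,"gripper":1.8},{"travel":[0,-8,12],"spin":0.51,"gripper":1.8},{"travel":[0,-12,12],"spin":0.69,"gripper":1.8},{"travel":[0.1,-16,12],"spin":0.87,"gripper":1.8},{"travel":[0.2,-20,12],"spin":1.05,"gripper":1.8},{"travel":[0.3,-24,12],"spin":1.23,"gripper":1.8},{"travel":[0.4,-28,12],"spin":1.41,"gripper":1.8}]'
python3 -m pendant '[{"travel":[0,-5,0],"spin":0.091,"gripper":1.8},{"travel":[0,-9,0],"spin":0.091,"gripper":1.8},{"travel":[0,-9,0],"spin":0.091,"gripper":1.8},{"travel":[0,-9,-3],"spin":0.091,"gripper":1.8},{"travel":[0,-9,-5],"spin":0.091,"gripper":1.8},{"travel":[0,-9,-7],"spin":0.091,"gripper":1.8},{"travel":[0,-9,-7],"spin":0.091,"gripper":1.8},{"travel":[0,-9,-7],"spin":0.091,"gripper":1.8},{"travel":[0,-9,-7],"spin":0.091,"gripper":1.8},{"travel":[0,-9,-7],"spin":0.091,"gripper":1.8}]'
python3 - <<'E'
from h import *
o=arm.get_obs(); print(o["position"],o["ee_rot"],o["finger_gap"])
fs={c:eyes.grab_frame(c) for c in("scene","wrist")}
M=np.zeros((480,800,3),np.uint8); M[:,:396]=cv2.resize(fs["scene"]["pixels"][200:440,60:258],None,fx=2,fy=2); M[:300,400:]=cv2.resize(fs["wrist"]["pixels"],(400,300)); cv2.imwrite("pics/c9.png",M)
E
```

```text
t: 81.95
position: [0.4582, 0.101, 0.1745]
ee_rot: [0.0, -0.654, 0.757, -0.0]
contact_force: [-0.4, 0.3, -0.3]
finger_gap: 0.529
t: 83.2
position: [0.4582, 0.101, 0.1745]
ee_rot: [0.0, -0.654, 0.757, -0.0]
contact_force: [0.0, -0.2, 5.6]
finger_gap: 0.233
t: 84.45
position: [0.4619, -0.1803, 0.2931]
ee_rot: [-0.0, 0.989, -0.15, -0.001]
contact_force: [0.6, 0.3, -0.5]
finger_gap: 0.232
t: 85.7
position: [0.4623, -0.2691, 0.2251]
ee_rot: [0.0, 0.994, -0.108, 0.001]
contact_force: [0.3, -1.3, -1.1]
finger_gap: 0.23
[ 0.46233019 -0.26910853  0.22510752] [ 3.58052351e-04  9.94176143e-01 -1.07764539e-01  6.87351161e-04] 0.22961379525444492
```

View pics/c9.png

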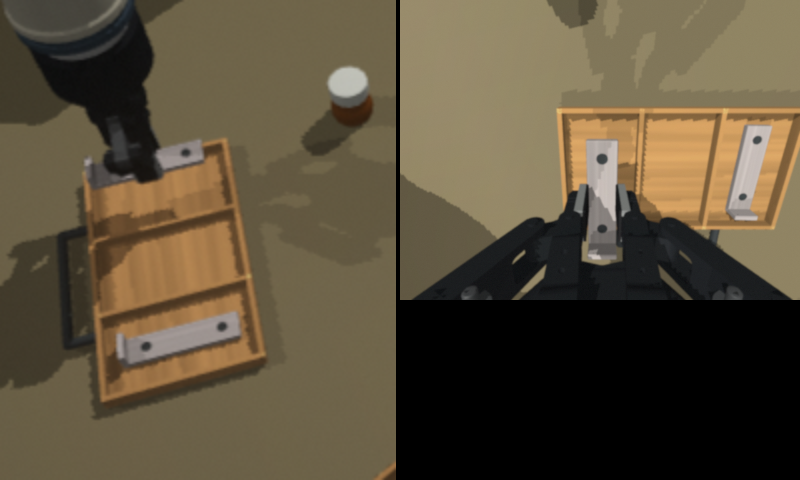

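The second bracket is aligned over the other end compartment. I lower, release and withdraw.

```bash
python3 -m pendant '[{"travel":[0,0,-1.5],"spin":0,"gripper":1.8},{"travel":[0,0,-3],"spin":0,"gripper":1.8},{"travel":[0,0,-3.8],"spin":0,"gripper":1.8},{"travel":[0,0,-4.2],"spin":0,"gripper":1.8},{"travel":[0,0,-4.4],"spin":0,"gripper":1.8},{"travel":[0,0,-4.6],"spin":0,"gripper":1.8},{"travel":[0,0,-4.6],"spin":0,"gripper":1.8},{"travel":[0,0,-4.6],"spin":0,"gripper":1.8},{"travel":[0,0,-4.6],"spin":0,"gripper":1.8},{"travel":[0,0,-4.6],"spin":0,"gripper":1.8}]'
```

```text
t: 87.05
position: [0.4623, -0.269, 0.1786]
ee_rot: [0.0, 0.994, -0.108, 0.0]
contact_force: [0.7, -0.7, 0.9]
finger_gap: 0.228
```

```bash
python3 -m pendant '[{"travel":[0,0,0],"spin":0,"gripper":3},{"travel":[0,0,0],"spin":0,"gripper":3},{"travel":[0,0,0],"spin":0,"gripper":3},{"travel":[0,0,4],"spin":0,"gripper":3},{"travel":[0,0,9],"spin":0,"gripper":3},{"travel":[0,0,14],"spin":0,"gripper":3},{"travel":[-5,-4,18],"spin":0,"gripper":3},{"travel":[-9,-9,20],"spin":0,"gripper":3},{"travel":[-13,-14,20],"spin":0,"gripper":3},{"travel":[-16,-18,20],"spin":0,"gripper":3}]'
python3 - <<'E'
from h import *
fs={c:eyes.grab_frame(c) for c in("scene","top")}
M=np.zeros((600,800,3),np.uint8); s=fs["scene"]["pixels"]; t=fs["top"]["pixels"]
M[:300,:]=cv2.resize(s[130:400,60:540],(800,450))[:300]*0
M[:,:]=cv2.resize(s[140:420,90:520][:,:373],(800,600)); 
c=cv2.resize(s[140:240,400:520],(300,250)); M[350:,500:]=c; tc=cv2.resize(t[190:340,420:540],(200,250)); M[350:,0:200]=tc
cv2.imwrite("pics/c10.png",M); print(arm.get_obs()["position"])
for n,z in {"spool":.015,"jar":.022,"cap":.128}.items():
  for cam in fs:
    for d in nets.boxes_of(cam,n)[:1]: print(cam,n,round(d["conf"],2),np.round(back(fs[cam],*d["centre"],z),3)[:2])
E
```

```text
t: 88.3
position: [0.3039, -0.446, 0.3791]
ee_rot: [0.001, 0.994, -0.108, 0.001]
contact_force: [1.2, 0.7, 0.2]
finger_gap: 0.352
[ 0.3015019  -0.44848204  0.37775765]
scene spool 0.72 [0.508 0.4  ]
top spool 0.65 [ 0.465 -0.271]
scene jar 0.92 [ 0.458 -0.092]
top jar 0.59 [ 0.455 -0.09 ]
top cap 0.67 [0.58  0.303]
```

View pics/c10.png

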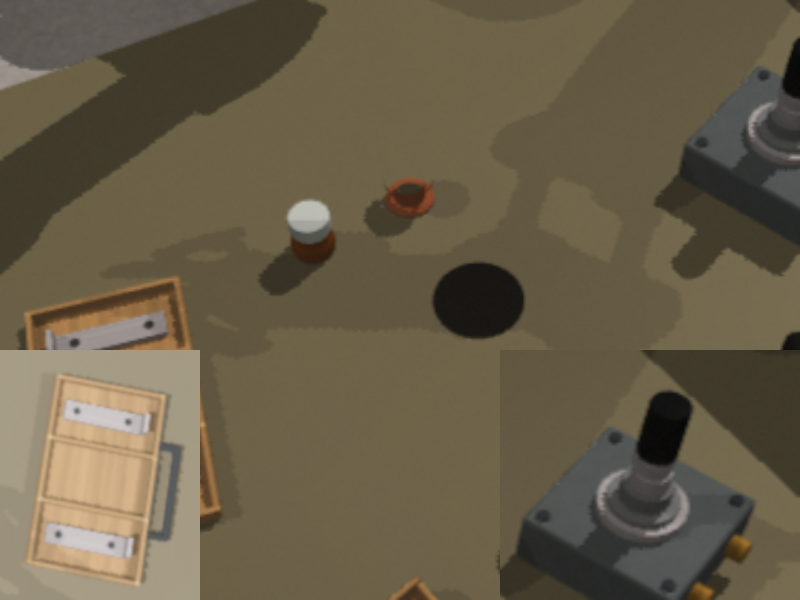

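Both brackets lie flat in the outer compartments with their lips at the handle end. The cap is upright on the stack, and the spool and jar are in place. I hand the job in.

```bash
python3 -c "
from workcell import arm
print(arm.hand_in(), arm.get_obs()['t'])"
```

```text
the job is handed in; nothing more can be done
the job is handed in; nothing more can be done
```

The job is done and handed in at about 88 s of the 210 s allowed. `hand_in` gives no verdict.

- **Cap off:** I took the cap off the shaft and stood it upright on the mat.
- **Stack:** the cup went on flange down, then both sleeves. Each stopped within 1 mm of its expected height, with 3 to 6 N of contact. The first sleeve showed a side rub of about 7 N on the shaft.
- **Knocked sleeve:** the second sleeve had been knocked about 3 to 4 cm aside; I found it again and fitted it.
- **Cap back:** the cap is back over the shaft's end. Pressed with 9 N, it stopped about 1 mm above the expected height, which is within my measuring error.
- **Brackets:** two were present. Each lies flat and lengthwise in its own outer compartment, lip at the handle end.

The last pictures confirm the stack, the cap and both brackets.

- **Spool detection disagreed:** the spool detections in the last check were wrong, landing on other spots. I judged the spool unmoved by eye in the scene picture.
- **Jar:** both cameras put the jar within about 1 cm of where it was at the start.

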